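# Change over the glass dryer and shut its hood

## Task

Change over the glass dryer: pull every dry tumbler off its nozzles and stand it mouth down in the steel tray, and press each washed tumbler from the bench, mouth down, onto a nozzle of its own until it is fully home on the rubber shoulder. When all are in place, push the clear hood shut until its catch clicks, and only then press the start button all the way down and let it go. Do not drop the glass, and leave the other things on the bench where they are.

Things in the scene. Friction and masses are not known exactly. Their poses are not given: they have to be found in the camera images.
- dryer: glass dryer: white box, 280 mm (its x) by 340 mm (its y), top 50 mm above the bench, with a row of three upright tapered nozzles along its x, 85 mm apart. Origin: on the bench under the middle nozzle; x points along the row, away from the robot, z up; the box reaches from y = -135 to +205 mm
- nozzle0 (a point): nozzle nearest the robot: 42 mm tall, sprung ribs 42 mm across at the top, 49 mm at the foot, on a black rubber shoulder 68 mm across. Point: on its axis at the top of the shoulder, 60 mm above the bench; axes as the dryer. Fully home, a tumbler's mid point is 37.5 mm above it; set on loosely it stops 10 mm or more too high; pushing down or pulling off straight takes 5 to 12 N
- nozzle1 (a point): middle nozzle, same
- nozzle2 (a point): nozzle farthest from the robot, same
- hood (a joint): travel of the clear sliding hood (268 mm along x, 90 mm along y, top 152 mm above the bench) along the dryer's y: 0 is shut over the nozzles, grows to 0.150 m as it is parked open on the +y side. A slide with light friction (about 2 N); from about 13 mm a sprung catch resists with up to 13 N, below about 8 mm it clicks over and draws the hood to 0
- hood_grip (a point): centre of the black upright grip on the hood's roof: a block 70 mm (x) by 16 mm (y) by 40 mm high, its top 192 mm and its foot 152 mm above the bench; axes parallel to the dryer's; push it towards the dryer's -y to shut the hood
- start (a joint): start button: 0 is up, 0.006 m is fully down; a spring returns it; fully down takes about 5 N, straight down
- start_top (a point): centre of the top face of the start button (30 mm dia), on the grey control box at the dryer's -y end, beyond the hood's shut position
- tray: shallow open steel tray, 250 mm (its x) by 145 mm (its y), 25 mm high, walls and floor 4 mm; origin at the centre of its underside; it stays where it is
- washed0_mid (a point): washed tumbler, on the bench to the robot's left: amber glass tumbler (plain round cup) standing mouth down, closed flat end up: 60 mm outside diameter, 75 mm tall, straight 46 mm bore 69 mm deep, 0.15 kg; point on its axis, half-way up (37.5 mm above its mouth), z towards the closed end (any of the washed ones may be absent)
- washed1_mid (a point): another washed tumbler, same shape (may be absent)
- washed2_mid (a point): another washed tumbler, same shape (may be absent)
- dry0_mid (a point): dry tumbler of the same shape and the same point and axes, at the start pressed fully home on nozzle0 (may be absent)
- dry1_mid (a point): dry tumbler of the same shape and the same point and axes, at the start pressed fully home on nozzle1 (may be absent)
- dry2_mid (a point): dry tumbler of the same shape and the same point and axes, at the start pressed fully home on nozzle2 (may be absent)
- jar: bystander: white plastic jar, 64 mm dia, 85 mm tall; origin at the centre of its underside
- beaker: bystander: clear open glass cup, 70 mm dia, 85 mm tall; origin under its centre
- flask: bystander: white bottle, 72 mm dia, 170 mm tall; origin under its centre
- brush: bystander: small brush lying flat, 170 mm long
- tipbox: bystander: closed grey plastic box 90 x 120 x 55 mm; origin under its centre
- stopper: bystander: cork stopper, 40 mm dia, 30 mm tall; origin under its centre
Not all that is in view belongs to the job. Leave any purple look-alike of the part that bears washed2_mid alone. Leave any green look-alike of the part that bears dry2_mid alone.

How it is judged:
By the outcome, as a careful person would: the job done as asked, in the order asked, and still so for the second after the job is handed in, with the robot touching nothing.
Of washed0, washed1, washed2 only 2 to 3 are there at a start; the rules pass over those that are not, and their reading is None.
Of dry0, dry1, dry2 only 1 to 2 are there at a start; the rules pass over those that are not, and their reading is None.
At some moment in a run one of washed0, washed1, washed2 may be knocked a few centimetres aside while the robot is not near it.
It also fails if it takes over 210 s, if anything falls off the work surface, if the arm or the gripper's body presses on something with over 40 N, if the wrist force passes 120 N, or if a joint passes its speed limit or range.

## Robot

A 6-joint arm with a two-finger parallel gripper is mounted at the origin on the work surface. World frame = base frame: x ahead of the robot, y to its left, z up, the work surface at z = 0. Lengths are in mm, angles in rad, forces in N, time in s.
With the tool pointing down it reaches from about 275 to 750 mm from the base axis. Payload 10.2 kg.
Tool frame: the origin (TCP) lies at the very end of the fingers, on their centre line; the grasp point (between the pads) lies 19 mm behind it; z points along the fingers, y is the direction in which the jaws open and shut (so a half turn about z gives the same grasp; the last joint's range is limited). The gripper opens to 85 mm and grips with 20 to 120 N. Pads are 22 mm wide; open, the fingers measure 114 mm over their backs; the gripper's body (76 mm by 85 mm) begins 54 mm behind the grasp point. The pads swing forward as they close: fully open they stand 13 mm farther back than shut.
Start: joints at [0.964, 0.313, 1.498, -0, 1.331, -0.223], TCP at [196.597, 486.807, 231.294] pointing down, gripper open.
Joint ranges: [-2.94, 2.94], [-0.97, 2.17], [0.19, 2.56], [-1.23, 4.37], [0.02, 3.11], [-2.88, 2.88]. Speed limits (rad/s): [2.39, 2.39, 3.01, 3.14, 3.14, 3.14].

## Interface

Orientations are given as a unit quaternion [w, x, y, z].
In Python, from rig import ctrl, eyes, order gives the robot as it stands.
- The arm moves only by the tool move_arm, never from a script. Its argument "deltas" is a list of rows, each a list of 6 numbers: the shift along the tool's x, y, z in cm, then the turn, a rotation vector about the tool's x, y, z in degrees. A call has exactly 10 rows; each row shifts and turns the commanded pose from where the row before left it, along the tool's axes as they then stand; what a row does not reach is not made up. A row lasts 1/10 s, in which the tool goes at most 50 mm and 8.59 degrees, less where a joint would pass 70% of its speed; a pose out of reach is approached as far as the arm can. A call is refused whole if a number of a shift passes 5 or a number of a turn 8.59, either way. A call with a gripper value outside its range is refused whole. "grip" is the finger opening in cm, from 0 to 8.54, set as the call begins (left out, the last holds). The fingers move at their own pace and stop on an object; "newtons" is the grip in N (left out, the last holds). Time passes only in rows, so rows that do not move let the fingers close, or fill a call up. It gives the time, the measured TCP pose, the force and the opening at its end, in the units of the state.
- ctrl.sense(): the state, without advancing time (a new reading comes with each control period).
- eyes.capture(name): name is "side" or "top"; returns the picture (480x640x3 uint8, blue, green, red); there is no depth.
- eyes.camera_params(name): a dict with "K" (3x3 intrinsics, pixels), "camera_from_world" (4x4, takes a point from world to camera coordinates). Camera axes: x right, y down, z forward; pixel columns grow to the right and rows downward; lengths in mm; the calibration is good to about 2 mm. A picture is of the moment at which its call begins. camera_params takes no time and is no camera call.
- order.finish_job(): hands the job in, once; it reports no verdict.
The state is a dict: "time_s": time; "joints": joint angles; "dq": joint speeds; "tau": joint torques, N m; "eef_pos": TCP position; "ee_rot": TCP orientation; "force": force on the tool from outside, world axes, zero at the start; "wrist_torque": the same for the moment, N m; "grip_width": opening from 0.0 (shut) to 1.0 (fully open).
Only numpy, scipy, OpenCV 4.12 (cv2) and the standard library are available. Lean on these libraries where they do the work, as an engineer would, in place of code of your own. Each camera call takes 0.05 s, during which the arm holds its last target.

## Working session

There is one attempt and no reset: what is moved stays moved. The work goes in short steps, Python scripts to look and compute and a tool call to move; the robot and the scene stay as the last step left them, time stands still between calls to the robot, and variables do not carry over. Pictures are saved under pics/ and viewed, and the job is handed in when it is done.

Besides the shell and the picture viewer there is one more tool, called after ">>>" by a JSON object that holds its "op" and its "data", one argument or row to a line. move_arm: Moves the arm, as the interface text tells. Its arguments: {"type":"object","properties":{"deltas":{"type":"array"},"grip":{"type":"number"},"newtons":{"type":"number"}},"required":["deltas"]}

```bash
mkdir -p pics; ls
python3 - <<'E'
from rig import ctrl, eyes, order
import cv2
print(ctrl.sense())
for n in ("side","top"):
    im=eyes.capture(n); cv2.imwrite(f"pics/{n}0.png",im)
    p=eyes.camera_params(n); print(n,p)
E
```

```text
pics
{'time_s': 0.0, 'joints': array([ 9.63601988e-01,  3.13516535e-01,  1.49844941e+00, -1.61987483e-05,
        1.33100772e+00, -2.23407941e-01]), 'dq': array([-0.00132996,  0.00078627,  0.00143778,  0.00165058,  0.00108404,
        0.00039091]), 'tau': array([ 2.01480134e-04, -4.12270725e+01, -2.59739524e+01, -1.57718373e-04,
        4.25507053e-03,  1.94301117e-05]), 'eef_pos': array([196.4432516 , 486.57933563, 230.69639552]), 'ee_rot': array([-2.71397452e-04,  1.90715746e-01,  9.81645062e-01, -6.34982637e-04]), 'force': array([ 0.08732323, -0.43025238,  0.7239574 ]), 'wrist_torque': array([ 0.0135958 , -0.00535151, -0.00931113]), 'grip_width': 1.0048586228235274}
side {'K': array([[439.3256306 ,   0.        , 314.91646786],
       [  0.        , 439.3256306 , 238.41637215],
       [  0.        ,   0.        ,   1.        ]]), 'camera_from_world': array([[-9.95692902e-01, -9.27104214e-02, -6.50687469e-04,
         5.69213358e+02],
       [-6.49057860e-02,  7.02053460e-01, -7.09160193e-01,
         1.07737262e+02],
       [ 6.62033577e-02, -7.06063537e-01, -7.05047089e-01,
         9.81425158e+02],
       [ 0.00000000e+00,  0.00000000e+00,  0.00000000e+00,
         1.00000000e+00]])}
top {'K': array([[501.93336859,   0.        , 313.3229525 ],
       [  0.        , 501.93336859, 246.14127609],
       [  0.        ,   0.        ,   1.        ]]), 'camera_from_world': array([[-1.29129035e-02, -9.99913461e-01, -2.51553802e-03,
         4.28692040e+01],
       [-9.79299931e-01,  1.31548490e-02, -2.01986620e-01,
         5.99038376e+02],
       [ 2.02002232e-01, -1.44767537e-04, -9.79385051e-01,
         1.08074329e+03],
       [ 0.00000000e+00,  0.00000000e+00,  0.00000000e+00,
         1.00000000e+00]])}
```

View pics/side0.png

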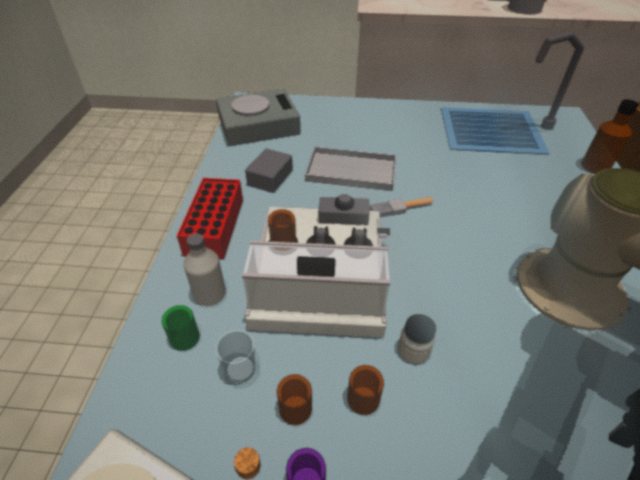

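View pics/top0.png

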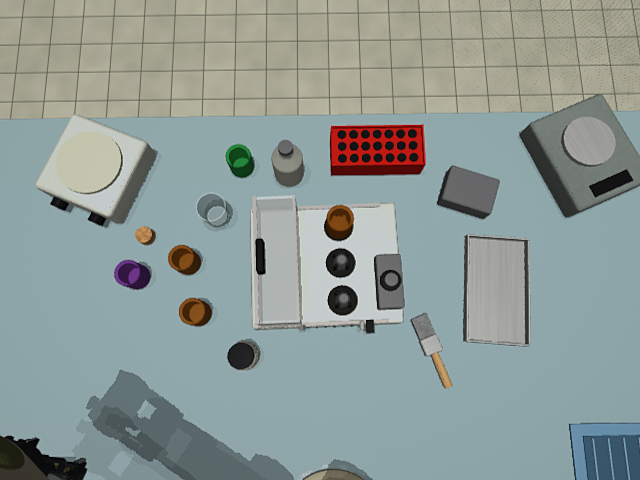

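Run:
```python
import cv2
s=cv2.imread("pics/side0.png");t=cv2.imread("pics/top0.png")
def c(im,x,y,w,h,f,n): cv2.imwrite("pics/"+n,cv2.resize(im[y:y+h,x:x+w],None,fx=f,fy=f,interpolation=cv2.INTER_CUBIC))
c(s,150,330,260,150,3,"s_wash.png"); c(s,235,185,200,150,4,"s_dry.png")
c(t,100,180,200,150,4,"t_wash.png"); c(t,240,180,200,150,4,"t_dry.png")
```

```text
(no output)
```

View pics/s_wash.png

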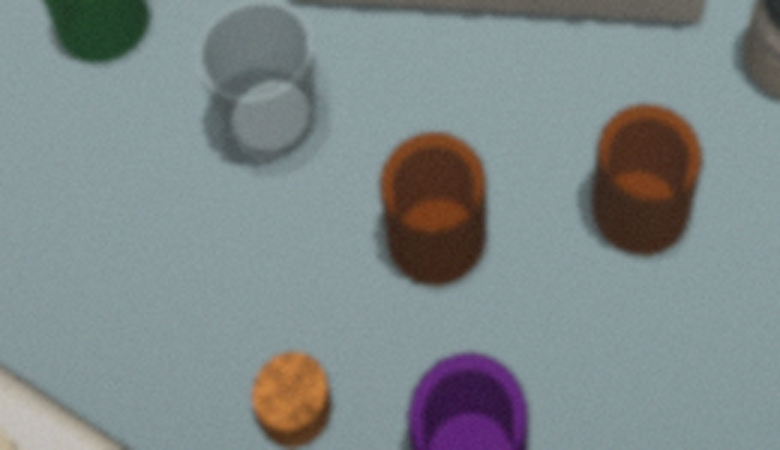

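View pics/s_dry.png

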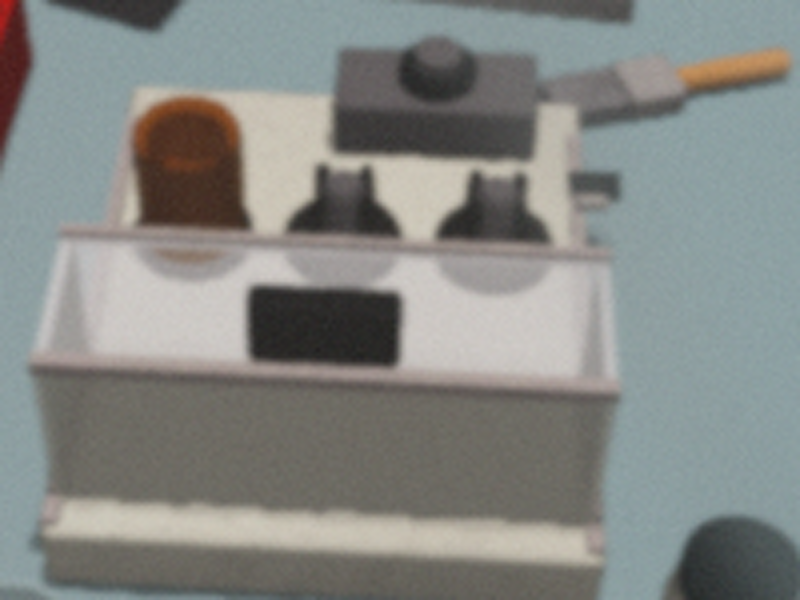

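View pics/t_wash.png

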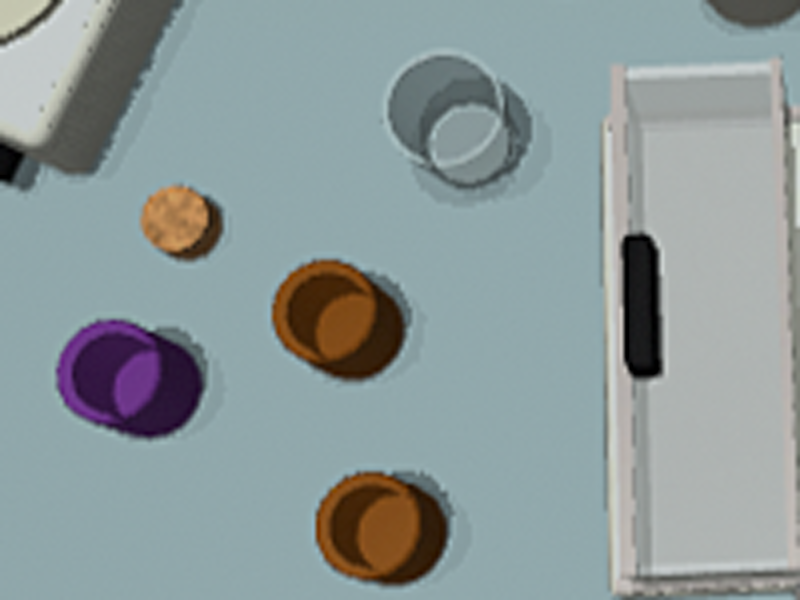

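View pics/t_dry.png

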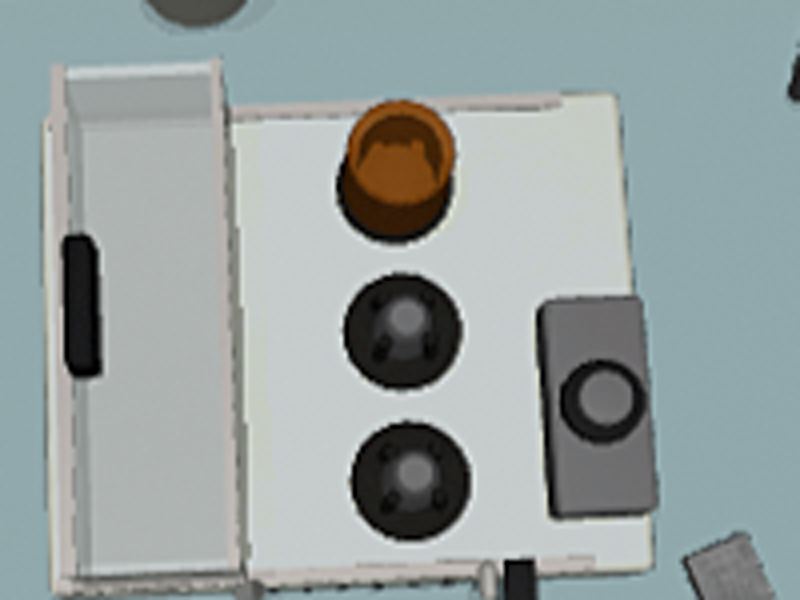

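```bash
cat > h.py <<'E'
import numpy as np, cv2
from scipy.optimize import least_squares
from rig import ctrl, eyes, order
P={n:eyes.camera_params(n) for n in("side","top")}
def proj(n,X):
    X=np.atleast_2d(np.asarray(X,float)); M=P[n]["camera_from_world"]
    c=X@M[:3,:3].T+M[:3,3]; u=c@P[n]["K"].T; return u[:,:2]/u[:,2:]
def onz(n,px,z):
    M=P[n]["camera_from_world"];R=M[:3,:3];o=-R.T@M[:3,3]
    d=R.T@np.linalg.inv(P[n]["K"])@np.array([px[0],px[1],1.]); return o+d*(z-o[2])/d[2]
def tri(ps,pt):
    f=lambda X:np.r_[proj("side",X)[0]-ps,proj("top",X)[0]-pt]
    r=least_squares(f,[*onz("top",pt,60)]); return r.x,r.fun
def circ(c,r,n=60):
    a=np.linspace(0,2*np.pi,n); return np.c_[c[0]+r*np.cos(a),c[1]+r*np.sin(a),np.full(n,c[2])]
def crop(im,x,y,w,h,f,n): cv2.imwrite("pics/"+n,cv2.resize(im[y:y+h,x:x+w],None,fx=f,fy=f,interpolation=cv2.INTER_CUBIC))
def overlay(im,n,curves,x,y,w,h,f,name,col=(0,255,0)):
    o=cv2.resize(im[y:y+h,x:x+w],None,fx=f,fy=f,interpolation=cv2.INTER_CUBIC)
    for C in curves:
        p=((proj(n,C)+.5-[x,y])*f).astype(np.int32); cv2.polylines(o,[p],False,col,1)
    cv2.imwrite("pics/"+name,o)
E
python3 - <<'E'
from h import *
np.set_printoptions(precision=1,suppress=True)
for k,ps,pt in [("A",(294.7,392.7),(182.75,259)),("B",(366.3,383),(193.75,312.2)),("dry2",(281.9,220),(340.25,218.75))]:
    print(k,*tri(ps,pt), onz("top",pt,75 if k!="dry2" else 135),onz("side",ps,75 if k!="dry2" else 135))
# dryer fit
L=[((140,-135,50),(394.2,203)),((-140,-135,50),(403,323)),((0,0,60),(340.7,262.6)),((-85,0,60),(342.6,300)),((0,0,102),(341.7,259)),((-85,0,102),(343.5,297.7)),((85,0,135),(340.25,218.75))]
S=[((85,0,135),(281.9,220)),((140,-135,50),(268.5,207.5)),((-140,205,50),(385.5,319))]
def W(q,l):
    c,s=np.cos(q[2]),np.sin(q[2]); l=np.array(l,float); return np.array([q[0]+c*l[0]-s*l[1],q[1]+s*l[0]+c*l[1],l[2]])
f=lambda q:np.concatenate([proj("top",W(q,l))[0]-p for l,p in L]+[proj("side",W(q,l))[0]-p for l,p in S])
r=least_squares(f,[450,0,0],x_scale=[1,1,.01]);print(r.x[:2],np.degrees(r.x[2]));print(r.fun.reshape(-1,2))
E
```

```text
A [574.8 331.5  59.1] [ 0.2  0.1  0.  -0.3] [571.3 327.4  75. ] [573.7 339.1  75. ]
B [454.3 302.5  58.5] [ 0.2  0.   0.  -0.2] [452.6 298.6  75. ] [455.8 310.9  75. ]
dry2 [646.  -24.2 125.3] [-0.1 -0.  -0.   0.1] [643.6 -23.6 135. ] [643.7 -13.6 135. ]
[560.9 -26.3] 1.9778210758254482
[[ 0.3 -1.3]
 [ 1.6 -0.6]
 [-0.1  0. ]
 [ 0.3  0.2]
 [-0.1  0.3]
 [ 0.5  0.6]
 [-0.1 -1. ]
 [-0.4 -3.1]
 [-0.9 -2.3]
 [ 2.2  5.8]]
```

```bash
python3 - <<'E'
from h import *
s=cv2.imread("pics/side0.png");t=cv2.imread("pics/top0.png")
cs=[]
for x,y,z in [(571.3,327.4,0),(452.6,298.6,0),(643.6,-23.6,60)]:
    cs+=[circ((x,y,z+75),30),circ((x,y,z),30),circ((x,y,z+75),23)]
overlay(s,"side",cs,150,330,260,150,3,"o1.png")
overlay(t,"top",cs,100,180,200,150,4,"o2.png")
overlay(s,"side",cs,235,185,200,150,4,"o3.png")
overlay(t,"top",cs,240,180,200,150,4,"o4.png")
E
python3 -c "
import cv2,numpy as np
a=[cv2.resize(cv2.imread(f'pics/o{i}.png'),(400,300)) for i in (1,2,3,4)]
cv2.imwrite('pics/o.png',np.vstack([np.hstack(a[:2]),np.hstack(a[2:])]))"
```

```text
(no output)
```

View pics/o.png

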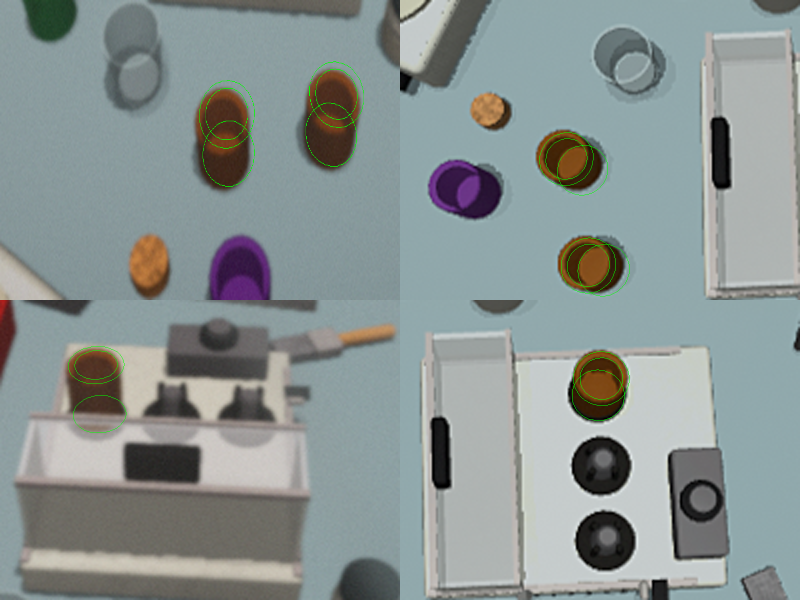

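View pics/o1.png

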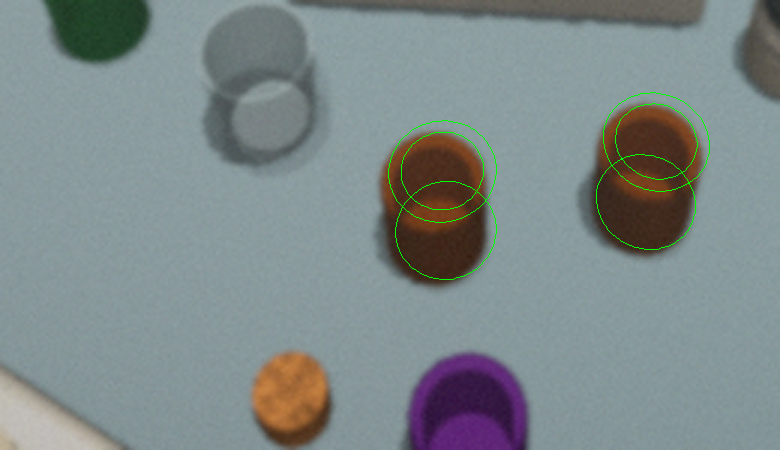

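```bash
cat >> h.py <<'E'
def amber(im):
    h=cv2.cvtColor(cv2.GaussianBlur(im,(3,3),0),cv2.COLOR_BGR2HSV)
    m=((h[...,0]<=16)&(h[...,1]>120)&(h[...,2]>30)).astype(np.uint8)
    return m
def blobs(n,im,amin=250):
    k,l,st,c=cv2.connectedComponentsWithStats(amber(im))
    return [(i,st[i],c[i]) for i in range(1,k) if st[i][4]>amin],l
def sil(n,x,y,z,h=75,r=30):
    p=proj(n,np.r_[circ((x,y,z),r),circ((x,y,z+h),r)]); return cv2.convexHull(p.astype(np.float32))[:,0]
def feats(poly):
    a=np.arange(0,180,22.5)*np.pi/180; d=np.c_[np.cos(a),np.sin(a)]; q=poly@d.T
    return np.r_[q.max(0),q.min(0)]
def maskpoly(m):
    c,_=cv2.findContours(cv2.resize(m*255,None,fx=4,fy=4,interpolation=cv2.INTER_LINEAR)//128,cv2.RETR_EXTERNAL,cv2.CHAIN_APPROX_NONE)
    c=max(c,key=cv2.contourArea)[:,0].astype(float); return (c+.5)/4-.5
E
python3 - <<'E'
from h import *
np.set_printoptions(precision=1,suppress=True)
ims={n:cv2.imread(f"pics/{n}0.png") for n in P}
B={}
for n in P:
    b,l=blobs(n,ims[n],150); 
    for i,s,c in b: print(n,i,s,c)
    B[n]=(b,l)
def get(n,px):
    b,l=B[n]; i=l[px[1],px[0]]; return feats(maskpoly((l==i).astype(np.uint8)))
for k,ps,pt in [("A",(295,405),(188,265)),("B",(366,395),(200,316))]:
    fs,ft=get("side",ps),get("top",pt)
    for nm,f in [("top",lambda q:feats(sil("top",q[0],q[1],0))-ft),("side",lambda q:feats(sil("side",q[0],q[1],0))-fs),("bothz",lambda q:np.r_[feats(sil("top",*q))-ft,feats(sil("side",*q))-fs])]:
        r=least_squares(f,[500,300,0][:3 if nm=="bothz" else 2],diff_step=1e-4); print(k,nm,r.x,np.abs(r.fun).max(),np.sqrt((r.fun**2).mean()))
E
```

```text
side 1 [ 591  103   49   69 2266] [618.2 141.9]
side 2 [ 177  178   64   80 2801] [212.2 214.4]
side 4 [269 210  25  24 418] [281.3 219.9]
side 7 [ 350  366   33   47 1227] [365.2 388.2]
side 8 [ 278  375   33   49 1297] [294.4 398.2]
side 9 [235 448  24  30 562] [246.8 462.4]
top 1 [ 330  125   96   50 3782] [376.7 150.2]
top 2 [326 205  27  34 734] [339.  221.8]
top 3 [136 227  18  17 232] [144.6 235.1]
top 4 [168 245  32  29 676] [183.8 259.4]
top 5 [179 298  32  27 672] [194.5 311.7]
A top [576.6 333.5] 1.5516357421875 1.126269402014204
A side [576.2 332.3] 2.5209884555699773 2.083186391659962
A bothz [576.3 332.7   0. ] 2.639652401790272 1.689336303375683
B top [456.5 304.1] 1.47430419921875 1.0357447158151896
B side [455.4 302.7] 3.179534912109375 2.423767464181356
B bothz [455.8 303.3   0. ] 3.195648193359375 1.8896202778128453
```

Run:
```python
from h import *
np.set_printoptions(precision=1,suppress=True)
ims={n:cv2.imread(f"pics/{n}0.png") for n in P}
cs=[]
for x,y in [(574.8,331.5),(454.3,302.5)]: cs+=[circ((x,y,75),30),circ((x,y,0),30),circ((x,y,75),23)]
overlay(ims["top"],"top",cs,160,230,70,105,7,"a.png");overlay(ims["side"],"side",cs,270,355,120,80,6,"b.png")
a=cv2.imread("pics/a.png");b=cv2.imread("pics/b.png")
cv2.imwrite("pics/ab.png",cv2.resize(np.hstack([a[:480],np.zeros((480,10,3),np.uint8),b[:480]]),None,fx=.65,fy=.65))
cv2.imwrite("pics/a.png",a);
```

```text
(no output)
```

View pics/a.png

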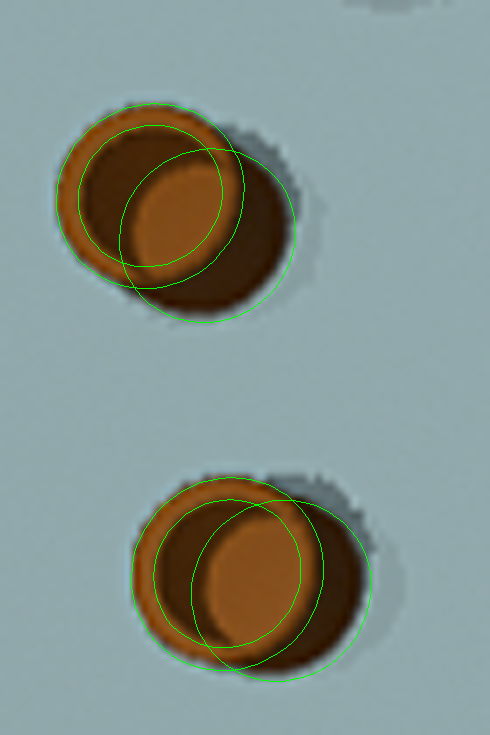

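View pics/b.png

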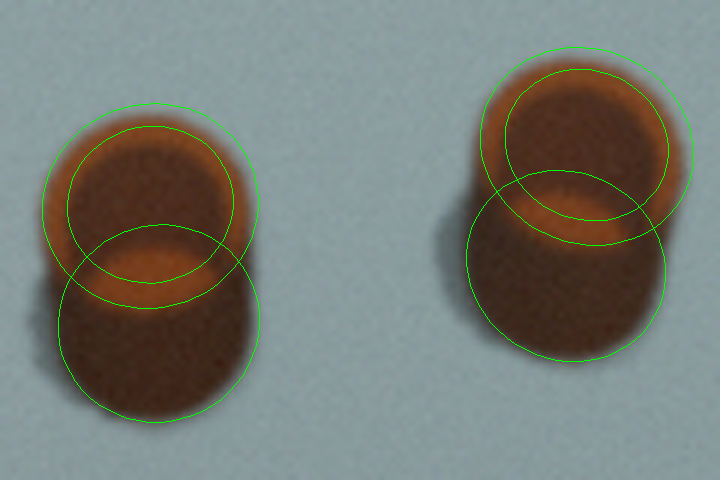

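```bash
cat >> h.py <<'E'
def amber2(im):
    f=im.astype(float); return ((f[...,2]-f[...,0])>12).astype(np.uint8)   # red above blue
def fitT(ims,ps,pt,z=0,h=75,r=30,free=False):
    F=[]
    for n,p in (("side",ps),("top",pt)):
        k,l=cv2.connectedComponents(amber2(cv2.resize(ims[n],None,fx=4,fy=4,interpolation=cv2.INTER_LINEAR)))
        m=(l==l[int(p[1]*4+2),int(p[0]*4+2)]).astype(np.uint8)
        c=max(cv2.findContours(m,cv2.RETR_EXTERNAL,cv2.CHAIN_APPROX_NONE)[0],key=cv2.contourArea)[:,0]
        F.append(feats((c+.5)/4-.5))
    def f(q):
        zz,hh,rr=(z,q[2],q[3]) if free else (z,h,r)
        return np.r_[feats(sil("side",q[0],q[1],zz,hh,rr))-F[0],feats(sil("top",q[0],q[1],zz,hh,rr))-F[1]]
    g=onz("top",pt,z+40)
    s=least_squares(f,[g[0],g[1]]+([h,r] if free else []),diff_step=1e-3); return s.x,np.sqrt((s.fun**2).mean()),s.fun
E
python3 - <<'E'
from h import *
np.set_printoptions(precision=1,suppress=True)
ims={n:cv2.imread(f"pics/{n}0.png") for n in P}
for ps,pt in [((295,405),(188,265)),((366,395),(200,316))]:
    for fr in (0,1): x,e,f=fitT(ims,ps,pt,free=fr); print(fr,x,e); print(f[:16],f[16:])
E
```

```text
0 [576.2 332.8] 0.8411258656865973
[ 0.3  1.1  1.3  1.1  1.1  1.1  1.3  0.9 -0.5 -0.7 -1.1 -1.  -1.  -0.9
 -1.  -0.5] [ 0.9  1.1  1.1  0.8  0.9  0.4  0.2  0.3 -0.4 -0.5 -0.5 -0.7 -0.6 -0.5
 -0.6 -0.7]
1 [576.2 333.   75.7  28.3] 0.28030158717124987
[-0.7  0.2  0.4  0.3  0.3  0.2  0.4  0.   0.5  0.3 -0.2 -0.2 -0.2 -0.1
 -0.1  0.5] [ 0.1  0.3  0.3  0.1  0.2 -0.3 -0.4 -0.3  0.2  0.1  0.1 -0.1  0.1  0.2
  0.2  0.1]
0 [455.9 303.8] 0.8777872296784937
[ 0.5  1.2  1.1  1.1  1.   1.3  1.2  1.3 -1.2 -0.7 -1.  -1.  -1.1 -1.
 -0.9 -0.8] [ 1.1  1.1  1.   0.8  0.7  0.2  0.4  0.5 -0.7 -0.4 -0.5 -0.3 -0.6 -0.2
 -0.6 -0.8]
1 [455.9 304.   75.7  28.2] 0.2808843382894472
[-0.5  0.3  0.2  0.2  0.2  0.5  0.3  0.3 -0.3  0.4  0.  -0.1 -0.3 -0.2
 -0.1  0.1] [ 0.3  0.2  0.2 -0.  -0.  -0.5 -0.3 -0.2 -0.   0.2  0.1  0.3  0.2  0.7
  0.3  0.1]
```

Run:
```python
from h import *
np.set_printoptions(precision=1,suppress=True)
ims={n:cv2.imread(f"pics/{n}0.png") for n in P}
t=cv2.resize(ims["top"],None,fx=4,fy=4,interpolation=cv2.INTER_LINEAR)
g=cv2.cvtColor(t,cv2.COLOR_BGR2GRAY)
for c in [(340.7,262.6),(342.6,300)]:
    m=(g<140).astype(np.uint8);k,l=cv2.connectedComponents(m)
    m=(l==l[int((c[1]+6)*4),int(c[0]*4)]).astype(np.uint8)
    cc=max(cv2.findContours(m,cv2.RETR_EXTERNAL,cv2.CHAIN_APPROX_NONE)[0],key=cv2.contourArea)[:,0]
    F=feats((cc+.5)/4-.5)
    f=lambda q:feats(cv2.convexHull(np.r_[sil("top",q[0],q[1],50,10,34),proj("top",circ((q[0],q[1],102),21))].astype(np.float32))[:,0])-F
    s=least_squares(f,onz("top",c,60)[:2],diff_step=1e-3);print(s.x,s.fun)
# dry top: enhanced crops
overlay(ims["side"],"side",[],262,200,60,60,10,"sd.png"); overlay(ims["top"],"top",[],320,195,90,120,5,"td.png")
```

```text
[562.  -25.3] [ 0.1  0.   0.2  0.1  0.3  0.2  0.3  0.1 -0.  -0.1 -0.2 -0.2 -0.2 -0.2
 -0.3 -0.1]
[477.3 -27.8] [ 0.1 -0.1  0.1  0.   0.4  0.   0.3  0.1 -0.  -0.1 -0.2 -0.1  0.  -0.2
 -0.3 -0.2]
```

View pics/td.png

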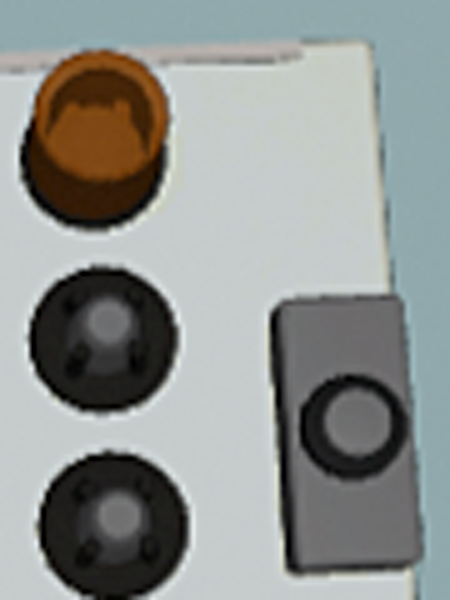

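View pics/sd.png

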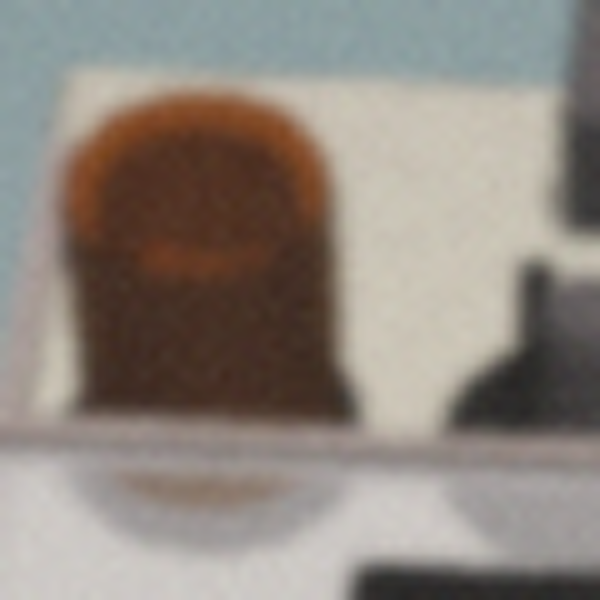

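Run:
```python
from h import *
ims={n:cv2.imread(f"pics/{n}0.png") for n in P}
overlay(ims["top"],"top",[],410,220,130,140,5,"tt.png");overlay(ims["side"],"side",[],290,135,130,60,6,"ts.png")
```

```text
(no output)
```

View pics/tt.png

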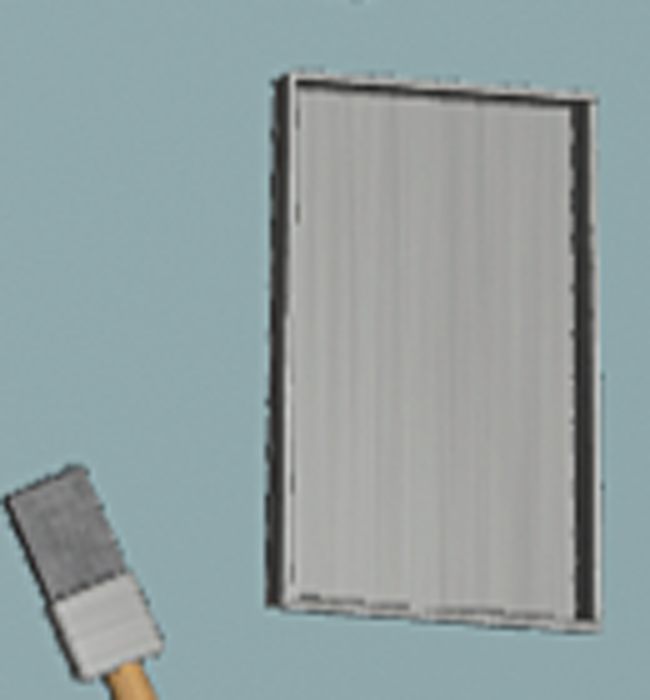

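View pics/ts.png

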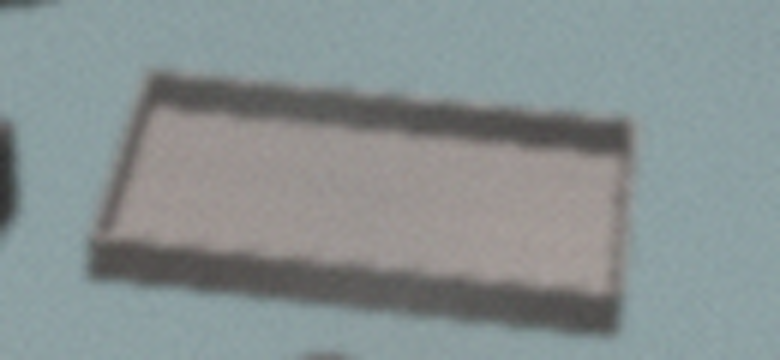

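Run:
```python
from h import *
np.set_printoptions(precision=1,suppress=True)
T=[(410+x/5-.4,220+y/5-.4) for x,y in [(283,74),(597,98),(602,629),(274,607)]]
S=[(290+x/6-.4,135+y/6-.4) for x,y in [(92,240),(150,73),(632,122),(616,296)]]
for a,b in zip(S,T): print(*tri(a,b))
L=[(125,72.5,25),(125,-72.5,25),(-125,-72.5,25),(-125,72.5,25)]
def W(q,l):
    c,s=np.cos(q[2]),np.sin(q[2]); return np.array([q[0]+c*l[0]-s*l[1],q[1]+s*l[0]+c*l[1],l[2]])
f=lambda q:np.concatenate([proj("top",W(q,l))[0]-p for l,p in zip(L,T)]+[proj("side",W(q,l))[0]-p for l,p in zip(L,S)])
r=least_squares(f,[450,-300,0],x_scale=[1,1,.01]);print(r.x,np.degrees(r.x[2]),r.fun)
# button: top crop td (320,195,x5)
bt=(320+355/5-.4,195+423/5-.4); bs=(235+438/4-.4,185+58/4-.4); print("button",tri(bs,bt))
for z in (70,75,80,85): print(z,onz("top",bt,z),onz("side",bs,z))
# grip top centre: t_dry crop (240,180,x4)
gt=(240+85/4,180+305/4); print("grip top?",onz("top",gt,192),onz("top",gt,172))
```

```text
[ 630.4 -325.9   24.8] [-0.1 -0.  -0.   0. ]
[ 617.4 -474.4   20.9] [-0.2 -0.1 -0.   0.2]
[ 372.7 -452.5   20.7] [ 0.4  0.1  0.1 -0.3]
[ 385.1 -303.5   25.8] [ 0.8  0.2  0.1 -0.6]
[ 501.4 -388.    -0.1] -5.17060108963704 [ 0.4 -0.8 -0.6 -1.  -0.6  0.8  0.5  0.1 -0.7 -0.4 -0.9 -0.7  1.5 -0.4
  1.3  0.2]
button (array([ 515.1, -130.5,  106.1]), array([-0.1, -0. , -0. ,  0.1]))
70 [ 520.3 -136.1   70. ] [ 515.2 -173.9   70. ]
75 [ 519.6 -135.3   75. ] [ 515.1 -167.9   75. ]
80 [ 518.9 -134.5   80. ] [ 515.1 -161.9   80. ]
85 [ 518.2 -133.7   85. ] [ 515.  -155.8   85. ]
grip top? [553.3 139.5 192. ] [557.1 141.6 172. ]
```

>>> {"op": "move_arm", "data": {
  "deltas": [
    [0, 0, -0.5, 0, 0, -7.4],
    [0, 0, -0.5, 0, 0, -7.4],
    [0, 0, -0.5, 0, 0, -7.4],
    [-3.2, -3.6, -0.1, 0, 0, 0],
    [-3.2, -3.6, -0.1, 0, 0, 0],
    [-3.2, -3.6, -0.1, 0, 0, 0],
    [-3.2, -3.6, -0.1, 0, 0, 0],
    [-3.2, -3.6, -0.1, 0, 0, 0],
    [-3.2, -3.6, -0.1, 0, 0, 0],
    [-3.2, -3.6, -0.1, 0, 0, 0]
  ],
  "grip": 8.5,
  "newtons": 60
}}

```text
time_s: 1.1
eef_pos: [422.4, 233.9, 253.2]
ee_rot: [-0.0, -0.002, 1.0, 0.0]
force: [1.4, 1.0, 0.3]
grip_width: 0.988
```

>>> {"op": "move_arm", "data": {
  "deltas": [
    [-3.2, -3.6, 0, 0, 0, 0],
    [-3.2, -3.6, 0, 0, 0, 0],
    [-3.2, -3.6, 0, 0, 0, 0],
    [-3.2, -3.6, 0, 0, 0, 0],
    [-3.2, -3.6, 0, 0, 0, 0],
    [-3.2, -3.6, 0, 0, 0, 0],
    [-3.2, -3.6, 0, 0, 0, 0],
    [0, 0, 0, 0, 0, 0],
    [0, 0, 0, 0, 0, 0],
    [0, 0, 0, 0, 0, 0]
  ]
}}

```text
time_s: 2.1
eef_pos: [646.0, -14.7, 253.3]
ee_rot: [-0.0, -0.002, 1.0, 0.0]
force: [0.2, 0.4, 1.1]
grip_width: 0.997
```

Run:
```python
from h import *
print(ctrl.sense()["eef_pos"])
for n in P: 
    im=eyes.capture(n);cv2.imwrite(f"pics/{n}1.png",im)
a=cv2.imread("pics/side1.png")[100:400,150:550];b=cv2.imread("pics/top1.png")[100:400,100:500]
cv2.imwrite("pics/m1.png",np.hstack([a,b]))
```

```text
[646.00392475 -14.7215143  253.32342365]
```

View pics/m1.png

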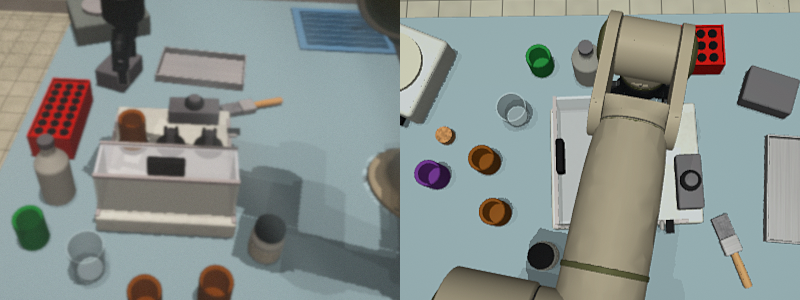

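>>> {"op": "move_arm", "data": {
  "deltas": [
    [-0.1, -0.8, 0, 0, 0, 0],
    [0, 0, 2, 0, 0, 0],
    [0, 0, 3, 0, 0, 0],
    [0, 0, 3, 0, 0, 0],
    [0, 0, 3, 0, 0, 0],
    [0, 0, 2.5, 0, 0, 0],
    [0, 0, 2, 0, 0, 0],
    [0, 0, 1.2, 0, 0, 0],
    [0, 0, 0, 0, 0, 0],
    [0, 0, 0, 0, 0, 0]
  ]
}}

```text
time_s: 3.2
eef_pos: [647.9, -23.7, 87.4]
ee_rot: [0.001, -0.002, 1.0, -0.0]
force: [-1.1, -0.2, -0.6]
grip_width: 0.997
```

Run:
```python
from h import *
a=eyes.capture("side");b=eyes.capture("top")
crop(a,235,150,200,150,4,"s2.png");crop(b,280,130,200,150,4,"t2.png")
```

```text
(no output)
```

View pics/s2.png

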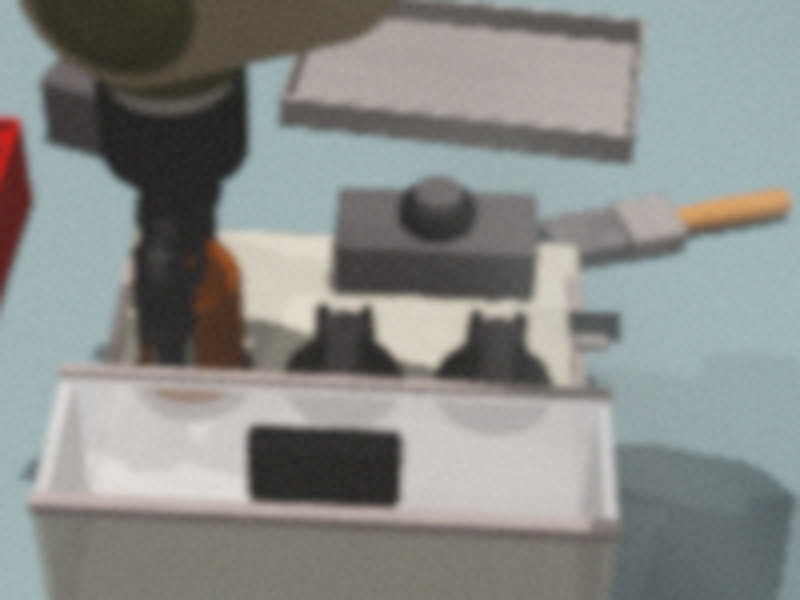

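Run:
```python
from h import *
for z in (95,110,130): print((proj("side",[[647.9,22,z],[647.9,30,z]])-[235,150])*4, (proj("side",[647,-23,z])-[235,150])*4)
```

```text
[[174.13131751 379.33964776]
 [171.86095544 390.03740885]] [[188.02067485 321.58115617]]
[[172.46010527 359.55761991]
 [170.15360317 370.2568908 ]] [[186.55704435 301.81627998]]
[[170.17186719 332.47189818]
 [167.81550226 343.16883865]] [[184.55478394 274.77774176]]
```

View pics/t2.png

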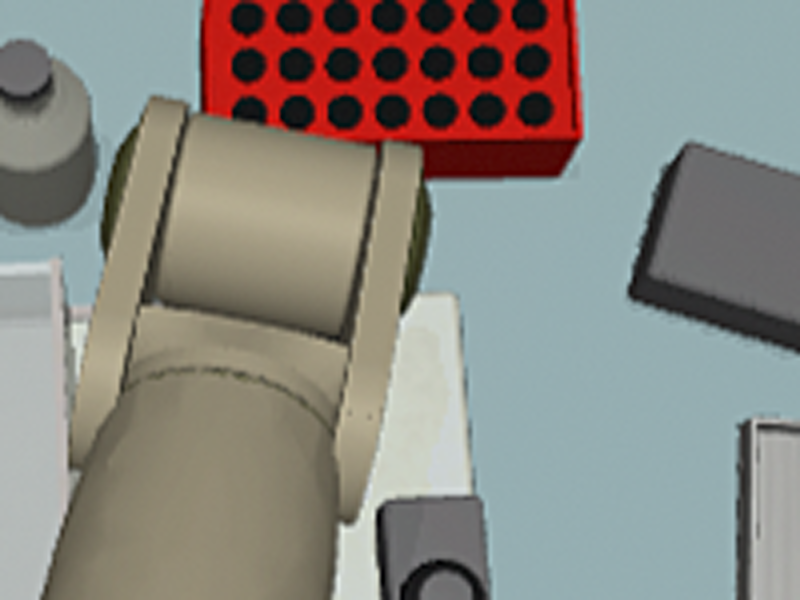

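>>> {"op": "move_arm", "data": {
  "deltas": [
    [0, 0, 0, 0, 0, 0],
    [0, 0, 0, 0, 0, 0],
    [0, 0, 0, 0, 0, 0],
    [0, 0, 0, 0, 0, 0],
    [0, 0, 0, 0, 0, 0],
    [0, 0, 0, 0, 0, 0],
    [0, 0, 0, 0, 0, 0],
    [0, 0, 0, 0, 0, 0],
    [0, 0, 0, 0, 0, 0],
    [0, 0, 0, 0, 0, 0]
  ],
  "grip": 4.5,
  "newtons": 70
}}

```text
time_s: 4.3
eef_pos: [647.8, -23.5, 87.3]
ee_rot: [0.001, -0.002, 1.0, -0.0]
force: [-1.3, -0.2, 5.4]
grip_width: 0.675
```

>>> {"op": "move_arm", "data": {
  "deltas": [
    [0, 0, -0.5, 0, 0, 0],
    [0, 0, -0.5, 0, 0, 0],
    [0, 0, -0.5, 0, 0, 0],
    [0, 0, -1, 0, 0, 0],
    [0, 0, -1, 0, 0, 0],
    [0, 0, -1, 0, 0, 0],
    [0, 0, -1, 0, 0, 0],
    [0, 0, -1.5, 0, 0, 0],
    [0, 0, -2, 0, 0, 0],
    [0, 0, -2, 0, 0, 0]
  ]
}}

```text
time_s: 5.3
eef_pos: [647.3, -23.5, 197.8]
ee_rot: [0.0, -0.002, 1.0, -0.0]
force: [0.9, -0.5, -0.8]
grip_width: 0.676
```

Run:
```python
from h import *
a=eyes.capture("side")
crop(a,235,90,200,150,4,"s3.png")
```

```text
(no output)
```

View pics/s3.png

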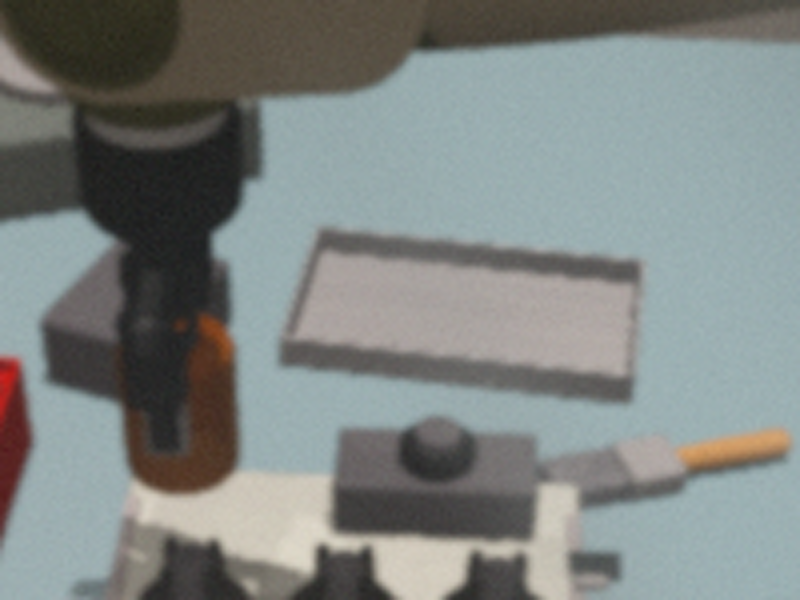

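>>> {"op": "move_arm", "data": {
  "deltas": [
    [0.8, -2.3, 0, 0, 0, 0],
    [1.7, -4.5, 0, 0, 0, 0],
    [1.7, -4.5, 0, 0, 0, 0],
    [1.7, -4.5, 0, 0, 0, 0],
    [1.7, -4.5, 0, 0, 0, 0],
    [1.7, -4.5, 0, 0, 0, 0],
    [1.7, -4.5, 0, 0, 0, 0],
    [1.7, -4.5, 0, 0, 0, 0],
    [1, -2.6, 0, 0, 0, 0],
    [0, 0, 0, 0, 0, 0]
  ]
}}

```text
time_s: 6.35
eef_pos: [509.8, -391.4, 195.9]
ee_rot: [-0.0, 0.0, 1.0, -0.0]
force: [0.7, 0.6, -2.9]
grip_width: 0.67
```

>>> {"op": "move_arm", "data": {
  "deltas": [
    [0, 0, 2, 0, 0, 0],
    [0, 0, 2.5, 0, 0, 0],
    [0, 0, 2.5, 0, 0, 0],
    [0, 0, 2.5, 0, 0, 0],
    [0, 0, 2, 0, 0, 0],
    [0, 0, 2, 0, 0, 0],
    [0, 0, 1, 0, 0, 0],
    [0, 0, 0.5, 0, 0, 0],
    [0, 0, 0.5, 0, 0, 0],
    [0, 0, 0, 0, 0, 0]
  ]
}}

```text
time_s: 7.35
eef_pos: [511.9, -388.0, 41.4]
ee_rot: [0.0, -0.002, 1.0, -0.0]
force: [-0.7, 0.5, -1.5]
grip_width: 0.68
```

Run:
```python
from h import *
a=eyes.capture("side");crop(a,280,70,200,150,4,"s4.png")
```

```text
(no output)
```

View pics/s4.png

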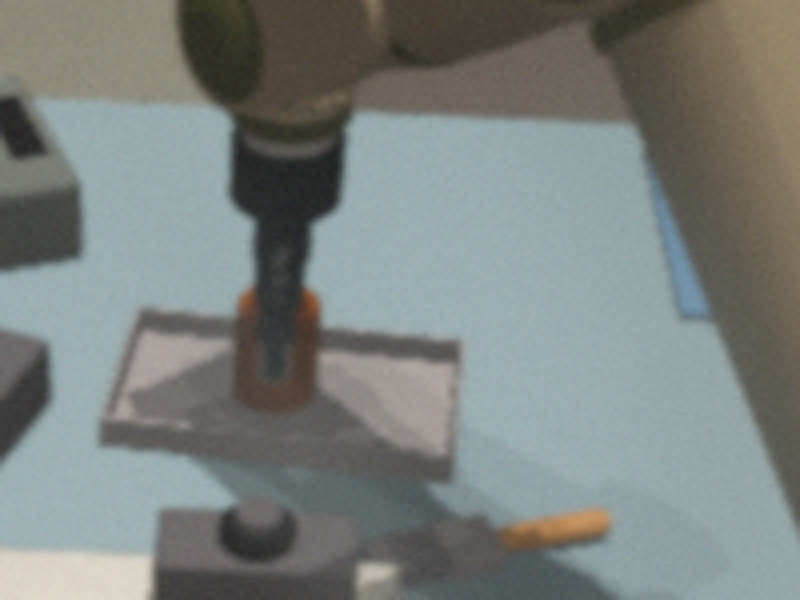

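>>> {"op": "move_arm", "data": {
  "deltas": [
    [0, 0, 0.2, 0, 0, 0],
    [0, 0, 0.2, 0, 0, 0],
    [0, 0, 0.2, 0, 0, 0],
    [0, 0, 0.1, 0, 0, 0],
    [0, 0, 0.1, 0, 0, 0],
    [0, 0, 0.1, 0, 0, 0],
    [0, 0, 0, 0, 0, 0],
    [0, 0, 0, 0, 0, 0],
    [0, 0, 0, 0, 0, 0],
    [0, 0, 0, 0, 0, 0]
  ]
}}

```text
time_s: 8.4
eef_pos: [511.8, -388.0, 32.4]
ee_rot: [0.0, -0.002, 1.0, -0.0]
force: [0.8, -1.1, -1.3]
grip_width: 0.676
```

>>> {"op": "move_arm", "data": {
  "deltas": [
    [0, 0, 0.05, 0, 0, 0],
    [0, 0, 0.05, 0, 0, 0],
    [0, 0, 0.05, 0, 0, 0],
    [0, 0, 0.05, 0, 0, 0],
    [0, 0, 0, 0, 0, 0],
    [0, 0, 0, 0, 0, 0],
    [0, 0, 0, 0, 0, 0],
    [0, 0, 0, 0, 0, 0],
    [0, 0, 0, 0, 0, 0],
    [0, 0, 0, 0, 0, 0]
  ]
}}

```text
time_s: 9.4
eef_pos: [511.8, -388.1, 31.4]
ee_rot: [0.0, -0.002, 1.0, -0.0]
force: [-3.7, 2.2, 7.2]
grip_width: 0.674
```

>>> {"op": "move_arm", "data": {
  "deltas": [
    [0, 0, 0, 0, 0, 0],
    [0, 0, 0, 0, 0, 0],
    [0, 0, 0, 0, 0, 0],
    [0, 0, 0, 0, 0, 0],
    [0, 0, 0, 0, 0, 0],
    [0, 0, -0.5, 0, 0, 0],
    [0, 0, -2, 0, 0, 0],
    [0, 0, -3, 0, 0, 0],
    [0, 0, -4, 0, 0, 0],
    [0, 0, -4, 0, 0, 0]
  ],
  "grip": 8.5
}}

```text
time_s: 10.4
eef_pos: [511.6, -387.9, 167.0]
ee_rot: [-0.0, -0.002, 1.0, 0.0]
force: [0.7, -0.0, 0.8]
grip_width: 0.998
```

>>> {"op": "move_arm", "data": {
  "deltas": [
    [0, 1, -4, 0, 0, 0],
    [0, 2, -3, 0, 0, 0],
    [0, 4.8, 0, 0, 0, 0],
    [0, 4.8, 0, 0, 0, 0],
    [0, 4.8, 0, 0, 0, 0],
    [0, 4.8, 0, 0, 0, 0],
    [0, 4.8, 0, 0, 0, 0],
    [0, 4.8, 0, 0, 0, 0],
    [0, 4.8, 0, 0, 0, 0],
    [0, 4.8, 0, 0, 0, 0]
  ]
}}

```text
time_s: 11.4
eef_pos: [509.9, 27.8, 235.9]
ee_rot: [0.0, -0.002, 1.0, -0.0]
force: [0.4, 0.3, 0.1]
grip_width: 1.0
```

Run:
```python
from h import *
for n in P: cv2.imwrite(f"pics/{n}5.png",eyes.capture(n))
a=cv2.imread("pics/side5.png")[80:480,150:550];b=cv2.imread("pics/top5.png")[80:480,100:640]
cv2.imwrite("pics/m5.png",np.hstack([a,b])[:,:940])
cv2.imwrite("pics/m5.png",cv2.resize(np.hstack([a,b]),(800,340)))
```

```text
(no output)
```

View pics/m5.png

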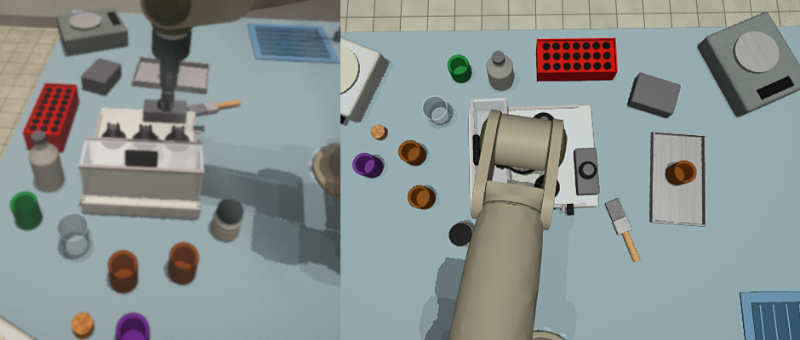

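Run:
```python
from h import *
np.set_printoptions(precision=1,suppress=True)
ims={n:cv2.imread(f"pics/{n}5.png") for n in P}
for ps,pt in [((295,405),(188,265)),((366,395),(200,316))]:
    x,e,f=fitT(ims,ps,pt,free=1); print(x,e)
```

```text
[576.2 333.   75.8  28.4] 0.25741017483446604
[455.9 304.1  75.6  28.3] 0.2620412007419936
```

>>> {"op": "move_arm", "data": {
  "deltas": [
    [-0.5, 4.8, -0.5, 0, 0, 0],
    [-1, 4.8, 0, 0, 0, 0],
    [-1, 4.8, 0, 0, 0, 0],
    [-1, 4.8, 0, 0, 0, 0],
    [-1, 4.8, 0, 0, 0, 0],
    [-1, 4.5, 0, 0, 0, 0],
    [-1.1, 1.9, 0, 0, 0, 0],
    [0, 0, 1, 0, 0, 0],
    [0, 0, 2, 0, 0, 0],
    [0, 0, 3, 0, 0, 0]
  ]
}}

```text
time_s: 12.5
eef_pos: [575.9, 329.1, 180.7]
ee_rot: [0.001, -0.001, 1.0, 0.0]
force: [1.0, 0.3, -0.6]
grip_width: 0.996
```

Run:
```python
from h import *
for n in P: cv2.imwrite(f"pics/{n}6.png",eyes.capture(n))
a=cv2.imread("pics/side6.png")[200:480,150:550];b=cv2.imread("pics/top6.png")[160:440,80:480]
cv2.imwrite("pics/m6.png",np.hstack([a,b]))
```

```text
(no output)
```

View pics/m6.png

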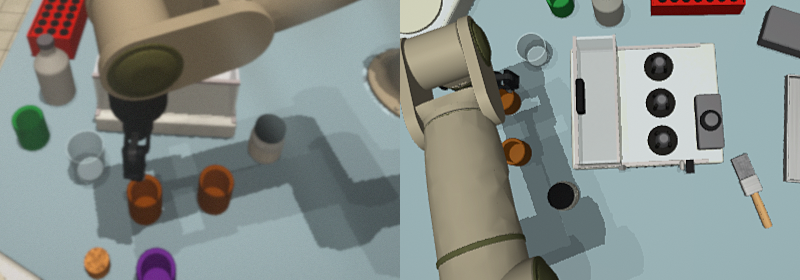

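>>> {"op": "move_arm", "data": {
  "deltas": [
    [0, 0.4, 1, 0, 0, 0],
    [0, 0, 2, 0, 0, 0],
    [0, 0, 2.5, 0, 0, 0],
    [0, 0, 2.5, 0, 0, 0],
    [0, 0, 2.5, 0, 0, 0],
    [0, 0, 2, 0, 0, 0],
    [0, 0, 1.5, 0, 0, 0],
    [0, 0, 1, 0, 0, 0],
    [0, 0, 0, 0, 0, 0],
    [0, 0, 0, 0, 0, 0]
  ]
}}

```text
time_s: 13.6
eef_pos: [575.7, 334.4, 31.3]
ee_rot: [0.001, -0.002, 1.0, 0.0]
force: [0.6, -0.4, 0.7]
grip_width: 0.995
```

Run:
```python
from h import *
a=eyes.capture("side");crop(a,230,300,200,150,4,"s7.png")
e=ctrl.sense()["eef_pos"];print(e)
```

```text
[575.80640703 334.42509904  31.52023143]
```

View pics/s7.png

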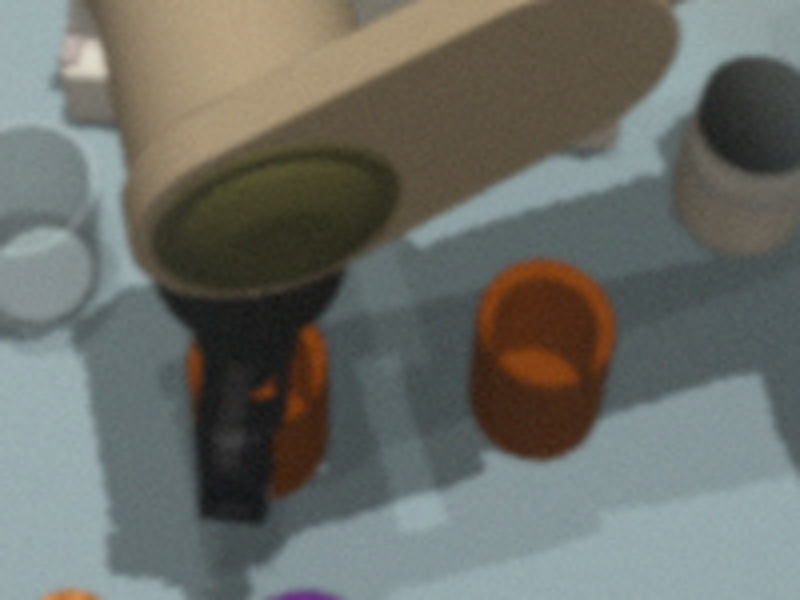

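>>> {"op": "move_arm", "data": {
  "deltas": [
    [0, -0.1, 0.2, 0, 0, 0],
    [0, 0, 0.2, 0, 0, 0],
    [0, 0, 0, 0, 0, 0],
    [0, 0, 0, 0, 0, 0],
    [0, 0, 0, 0, 0, 0],
    [0, 0, 0, 0, 0, 0],
    [0, 0, 0, 0, 0, 0],
    [0, 0, 0, 0, 0, 0],
    [0, 0, 0, 0, 0, 0],
    [0, 0, 0, 0, 0, 0]
  ],
  "grip": 4.5,
  "newtons": 70
}}

```text
time_s: 14.65
eef_pos: [575.7, 333.2, 27.6]
ee_rot: [0.001, -0.002, 1.0, 0.0]
force: [-1.5, -2.1, 7.6]
grip_width: 0.696
```

>>> {"op": "move_arm", "data": {
  "deltas": [
    [0, 0, -0.5, 0, 0, 0],
    [0, 0, -2, 0, 0, 0],
    [0, 0, -3, 0, 0, 0],
    [0, 0, -3, 0, 0, 0],
    [0, 0, -3, 0, 0, 0],
    [0, 0, -3, 0, 0, 0],
    [0, 0, -3, 0, 0, 0],
    [0, 0, -3, 0, 0, 0],
    [0, 0, -2, 0, 0, 0],
    [0, 0, -0.5, 0, 0, 0]
  ]
}}

```text
time_s: 15.65
eef_pos: [575.6, 333.4, 258.8]
ee_rot: [0.002, -0.002, 1.0, 0.001]
force: [-0.0, 0.3, -2.2]
grip_width: 0.693
```

Run:
```python
from h import *
a=eyes.capture("side");cv2.imwrite("pics/s8.png",a[100:480,100:600])
```

```text
(no output)
```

View pics/s8.png

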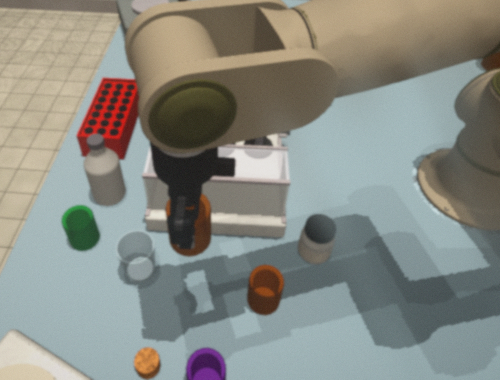

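>>> {"op": "move_arm", "data": {
  "deltas": [
    [0.2, -2, 0, 0, 0, 0],
    [0.2, -4, 0, 0, 0, 0],
    [0.2, -4.8, 0, 0, 0, 0],
    [0.2, -4.8, 0, 0, 0, 0],
    [0.2, -4.8, 0, 0, 0, 0],
    [0.2, -4.8, 0, 0, 0, 0],
    [0.2, -4.8, 0, 0, 0, 0],
    [0, -4, 0, 0, 0, 0],
    [0, -1.9, 0, 0, 0, 0],
    [0, 0, 0, 0, 0, 0]
  ]
}}

```text
time_s: 16.7
eef_pos: [561.9, -28.2, 254.6]
ee_rot: [-0.001, -0.0, 1.0, 0.0]
force: [-0.7, 0.6, -2.8]
grip_width: 0.697
```

>>> {"op": "move_arm", "data": {
  "deltas": [
    [0, 0, 1, 0, 0, 0],
    [0, 0, 2.5, 0, 0, 0],
    [0, 0, 2.5, 0, 0, 0],
    [0, 0, 2.5, 0, 0, 0],
    [0, 0, 1.5, 0, 0, 0],
    [0, 0, 1, 0, 0, 0],
    [0, 0, 0.5, 0, 0, 0],
    [0, 0, 0, 0, 0, 0],
    [0, 0, 0, 0, 0, 0],
    [0, 0, 0, 0, 0, 0]
  ]
}}

```text
time_s: 17.7
eef_pos: [562.8, -25.8, 142.0]
ee_rot: [0.001, -0.002, 1.0, -0.0]
force: [-0.9, 1.6, -0.7]
grip_width: 0.688
```

Run:
```python
from h import *
a=eyes.capture("side");crop(a,230,130,200,150,4,"s9.png")
a=eyes.capture("top");crop(a,240,130,200,150,4,"t9.png")
print(ctrl.sense()["eef_pos"])
```

```text
[562.69016665 -25.87942925 141.82746187]
```

View pics/s9.png

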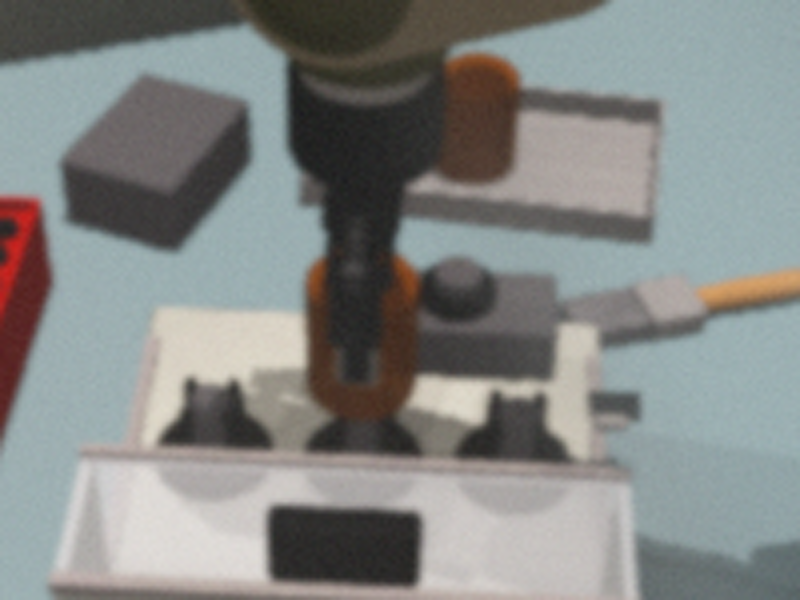

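Run:
```python
from h import *
for p in [(562,-25.3,60),(562,-25.3,102),(477.3,-27.8,102),(646.7,-22.8,102),(562.7,-25.9,114),(562.7,-25.9,150),(562.7,-25.9,189)]: print(p,(proj("side",p)+.5-[230,130])*4)
h=sil("side",562.7,-25.9,114.2); print((h.min(0)+.5-[230,130])*4,(h.max(0)+.5-[230,130])*4)
```

```text
(562, -25.3, 60) [[362.77148679 455.01797085]]
(562, -25.3, 102) [[363.3696268  401.34931725]]
(477.3, -27.8, 102) [[518.13936178 408.05734245]]
(646.7, -22.8, 102) [[209.82800564 394.69452093]]
(562.7, -25.9, 114) [[362.35837045 384.57222701]]
(562.7, -25.9, 150) [[362.87817532 335.00181003]]
(562.7, -25.9, 189) [[363.47424703 278.15831988]]
[305.12634277 241.30078125] [421.85290527 422.84863281]
```

View pics/t9.png

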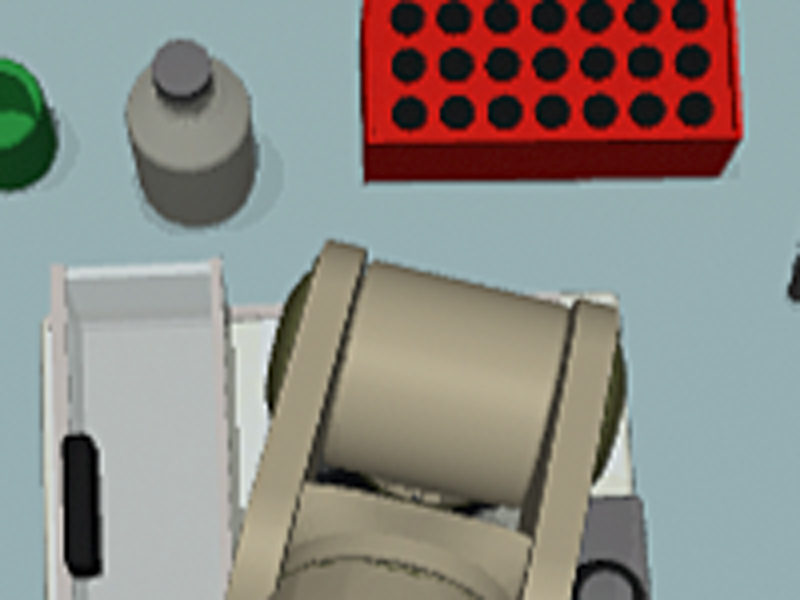

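>>> {"op": "move_arm", "data": {
  "deltas": [
    [0.05, 0.05, 0.5, 0, 0, 0],
    [0, 0, 0.5, 0, 0, 0],
    [0, 0, 0.5, 0, 0, 0],
    [0, 0, 0.5, 0, 0, 0],
    [0, 0, 0.5, 0, 0, 0],
    [0, 0, 0.5, 0, 0, 0],
    [0, 0, 0.3, 0, 0, 0],
    [0, 0, 0, 0, 0, 0],
    [0, 0, 0, 0, 0, 0],
    [0, 0, 0, 0, 0, 0]
  ]
}}

```text
time_s: 18.8
eef_pos: [561.8, -25.4, 108.3]
ee_rot: [-0.0, -0.002, 1.0, 0.0]
force: [-2.1, -2.0, -3.5]
grip_width: 0.693
```

>>> {"op": "move_arm", "data": {
  "deltas": [
    [0, 0, 0.3, 0, 0, 0],
    [0, 0, 0.3, 0, 0, 0],
    [0, 0, 0.3, 0, 0, 0],
    [0, 0, 0.3, 0, 0, 0],
    [0, 0, 0.3, 0, 0, 0],
    [0, 0, 0.2, 0, 0, 0],
    [0, 0, 0.1, 0, 0, 0],
    [0, 0, 0, 0, 0, 0],
    [0, 0, 0, 0, 0, 0],
    [0, 0, 0, 0, 0, 0]
  ]
}}

```text
time_s: 19.8
eef_pos: [562.3, -25.5, 90.8]
ee_rot: [0.0, -0.002, 1.0, -0.0]
force: [-3.7, -1.9, 5.7]
grip_width: 0.693
```

>>> {"op": "move_arm", "data": {
  "deltas": [
    [0, 0, 0.1, 0, 0, 0],
    [0, 0, 0.1, 0, 0, 0],
    [0, 0, 0.1, 0, 0, 0],
    [0, 0, 0.1, 0, 0, 0],
    [0, 0, 0, 0, 0, 0],
    [0, 0, 0, 0, 0, 0],
    [0, 0, 0, 0, 0, 0],
    [0, 0, 0, 0, 0, 0],
    [0, 0, 0, 0, 0, 0],
    [0, 0, 0, 0, 0, 0]
  ]
}}

```text
time_s: 20.8
eef_pos: [562.2, -25.5, 87.7]
ee_rot: [0.0, -0.002, 1.0, -0.0]
force: [-7.9, -0.7, 14.1]
grip_width: 0.694
```

>>> {"op": "move_arm", "data": {
  "deltas": [
    [0, 0, 0.1, 0, 0, 0],
    [0, 0, 0.1, 0, 0, 0],
    [0, 0, 0, 0, 0, 0],
    [0, 0, 0, 0, 0, 0],
    [0, 0, 0, 0, 0, 0],
    [0, 0, 0, 0, 0, 0],
    [0, 0, 0, 0, 0, 0],
    [0, 0, 0, 0, 0, 0],
    [0, 0, 0, 0, 0, 0],
    [0, 0, 0, 0, 0, 0]
  ]
}}

```text
time_s: 21.8
eef_pos: [562.3, -25.5, 87.6]
ee_rot: [0.001, -0.002, 1.0, -0.0]
force: [-16.8, -1.1, 31.9]
grip_width: 0.693
```

Run:
```python
from h import *
a=eyes.capture("side")
overlay(a,"side",[circ((562,-25.3,60),30),circ((562,-25.3,135),30),circ((562,-25.3,60),34)],270,180,100,75,8,"s10.png")
```

```text
(no output)
```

View pics/s10.png

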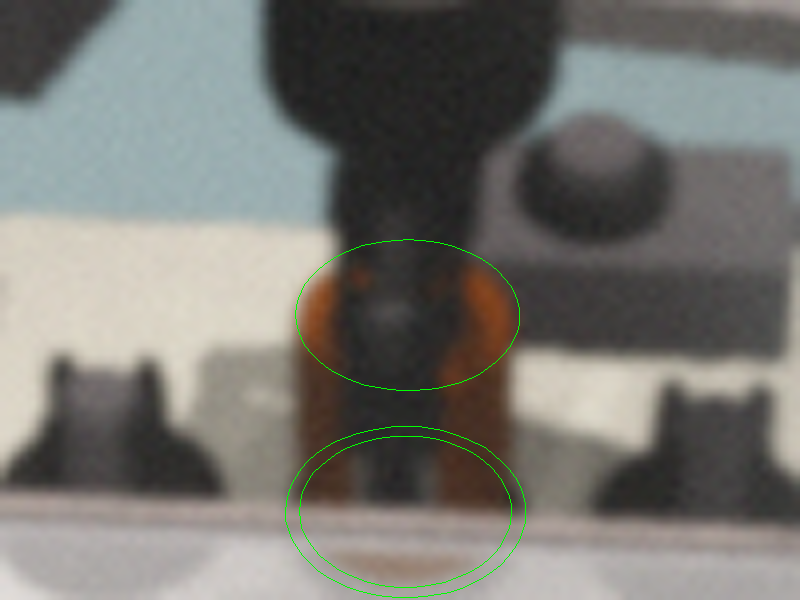

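>>> {"op": "move_arm", "data": {
  "deltas": [
    [0, 0, -0.1, 0, 0, 0],
    [0, 0, -0.1, 0, 0, 0],
    [0, 0, 0, 0, 0, 0],
    [0, 0, 0, 0, 0, 0],
    [0, 0, 0, 0, 0, 0],
    [0, 0, 0, 0, 0, 0],
    [0, 0, 0, 0, 0, 0],
    [0, 0, 0, 0, 0, 0],
    [0, 0, 0, 0, 0, 0],
    [0, 0, 0, 0, 0, 0]
  ],
  "grip": 8.5
}}

```text
time_s: 22.85
eef_pos: [562.0, -25.4, 86.3]
ee_rot: [-0.0, -0.002, 1.0, 0.0]
force: [0.1, -0.3, 1.6]
grip_width: 0.996
```

>>> {"op": "move_arm", "data": {
  "deltas": [
    [0, 0, -1, 0, 0, 0],
    [0, 0, -2, 0, 0, 0],
    [0, 0, -3, 0, 0, 0],
    [0, 0, -4, 0, 0, 0],
    [0, 0, -4, 0, 0, 0],
    [0, 0, -2, 0, 0, 0],
    [0, 4.5, 0, 0, 0, 0],
    [1, 4.8, 0, 0, 0, 0],
    [1, 4.8, 0, 0, 0, 0],
    [1, 4.8, 0, 0, 0, 0]
  ]
}}

```text
time_s: 23.85
eef_pos: [530.6, 165.2, 247.3]
ee_rot: [0.0, -0.002, 1.0, 0.0]
force: [1.3, 0.1, 0.2]
grip_width: 0.995
```

Run:
```python
from h import *
np.set_printoptions(precision=1,suppress=True)
ims={n:eyes.capture(n) for n in P}
for n in P: cv2.imwrite(f"pics/{n}11.png",ims[n])
cv2.imwrite("pics/m11.png",np.hstack([ims["side"][140:480,150:550],ims["top"][100:440,80:480]]))
try:
    print(fitT(ims,(366,395),(200,316),free=1)[:2])
except Exception as e: print(e)
```

```text
(array([427.9, 244.3,  -0. , 139.6]), np.float64(58.924492016292106))
```

View pics/m11.png

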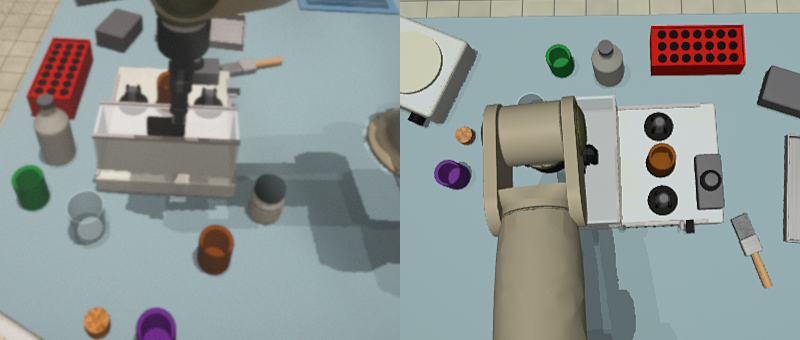

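>>> {"op": "move_arm", "data": {
  "deltas": [
    [1.9, 3.5, 0, 0, 0, 0],
    [1.9, 3.5, 0, 0, 0, 0],
    [1.9, 3.5, 0, 0, 0, 0],
    [1.8, 3.4, 0, 0, 0, 0],
    [0, 0, 2, 0, 0, 0],
    [0, 0, 2.5, 0, 0, 0],
    [0, 0, 2.5, 0, 0, 0],
    [0, 0, 1, 0, 0, 0],
    [0, 0, 0, 0, 0, 0],
    [0, 0, 0, 0, 0, 0]
  ]
}}

```text
time_s: 24.95
eef_pos: [456.5, 302.2, 167.6]
ee_rot: [0.001, -0.002, 1.0, 0.0]
force: [0.1, 0.0, 0.5]
grip_width: 0.99
```

Run:
```python
from h import *
np.set_printoptions(precision=1,suppress=True)
a=eyes.capture("side");b=eyes.capture("top"); print(ctrl.sense()["eef_pos"])
cv2.imwrite("pics/m12.png",np.hstack([a[140:480,150:550],b[100:440,80:480]]))
for i,s,c in blobs("side",a)[0]: print(s,c)
```

```text
[456.4 302.4 167.7]
[ 177  178   64   80 2785] [212.3 214.4]
[308 211  27  31 588] [321.5 225. ]
[ 349  365   35   49 1232] [364.6 390.2]
[235 448  24  30 559] [246.8 462.4]
```

View pics/m12.png

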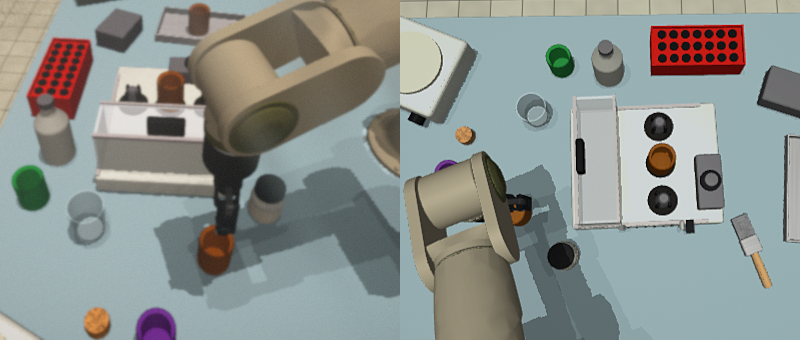

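>>> {"op": "move_arm", "data": {
  "deltas": [
    [0, 0.2, 1.5, 0, 0, 0],
    [0, 0, 2.5, 0, 0, 0],
    [0, 0, 2.5, 0, 0, 0],
    [0, 0, 2.5, 0, 0, 0],
    [0, 0, 2, 0, 0, 0],
    [0, 0, 1.5, 0, 0, 0],
    [0, 0, 1, 0, 0, 0],
    [0, 0, 0.5, 0, 0, 0],
    [0, 0, 0, 0, 0, 0],
    [0, 0, 0, 0, 0, 0]
  ]
}}

```text
time_s: 26.05
eef_pos: [456.2, 304.5, 27.1]
ee_rot: [0.001, -0.002, 1.0, 0.0]
force: [-0.1, 0.0, 0.5]
grip_width: 0.995
```

Run:
```python
from h import *
a=eyes.capture("side");crop(a,290,300,160,120,5,"s13.png")
```

```text
(no output)
```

View pics/s13.png

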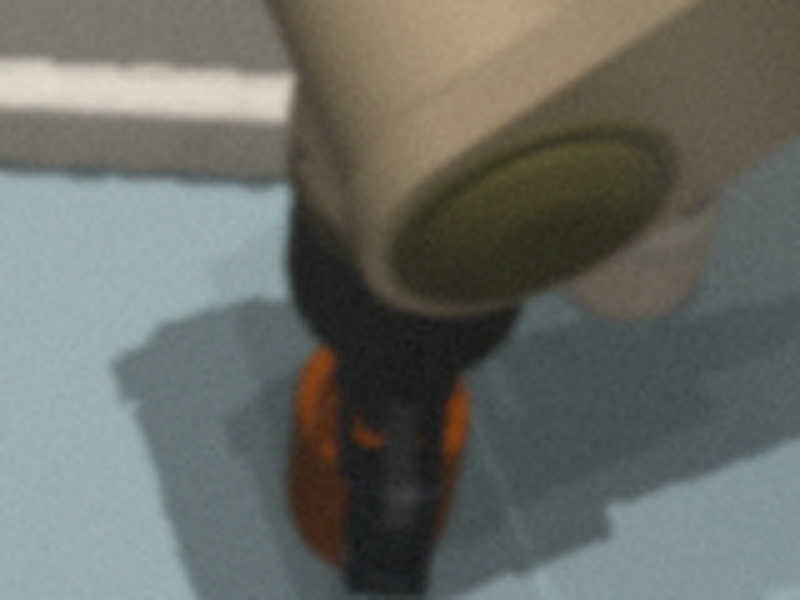

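Run:
```python
from h import *
a=eyes.capture("side")
cs=[circ((455.9,304,0),30),circ((455.9,304,75),30)]
for dy in (42.5,57): cs.append(np.array([[445.2,304.5+dy,40],[467.2,304.5+dy,40],[467.2,304.5+dy,100],[445.2,304.5+dy,100]]))
overlay(a,"side",cs,330,340,80,80,8,"s14.png")
```

```text
(no output)
```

View pics/s14.png

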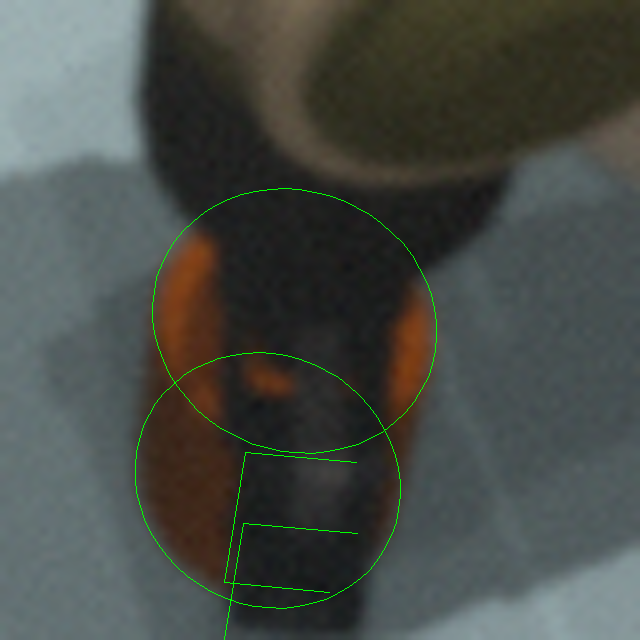

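>>> {"op": "move_arm", "data": {
  "deltas": [
    [0, 0, 0, 0, 0, 0],
    [0, 0, 0, 0, 0, 0],
    [0, 0, 0, 0, 0, 0],
    [0, 0, 0, 0, 0, 0],
    [0, 0, 0, 0, 0, 0],
    [0, 0, 0, 0, 0, 0],
    [0, 0, 0, 0, 0, 0],
    [0, 0, 0, 0, 0, 0],
    [0, 0, 0, 0, 0, 0],
    [0, 0, 0, 0, 0, 0]
  ],
  "grip": 4.5,
  "newtons": 70
}}

```text
time_s: 27.15
eef_pos: [456.1, 304.4, 27.1]
ee_rot: [0.001, -0.002, 1.0, 0.0]
force: [-2.0, -0.3, 6.3]
grip_width: 0.691
```

>>> {"op": "move_arm", "data": {
  "deltas": [
    [0, 0, -0.5, 0, 0, 0],
    [0, 0, -2, 0, 0, 0],
    [0, 0, -3, 0, 0, 0],
    [0, 0, -3, 0, 0, 0],
    [0, 0, -3, 0, 0, 0],
    [0, 0, -3, 0, 0, 0],
    [0, 0, -3, 0, 0, 0],
    [0, 0, -3, 0, 0, 0],
    [0, 0, -2, 0, 0, 0],
    [0, 0, -0.5, 0, 0, 0]
  ]
}}

```text
time_s: 28.15
eef_pos: [456.2, 304.5, 258.6]
ee_rot: [0.002, -0.002, 1.0, 0.001]
force: [-0.4, 0.8, -2.2]
grip_width: 0.695
```

Run:
```python
from h import *
a=eyes.capture("side");cv2.imwrite("pics/s15.png",a[100:480,100:600])
```

```text
(no output)
```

View pics/s15.png

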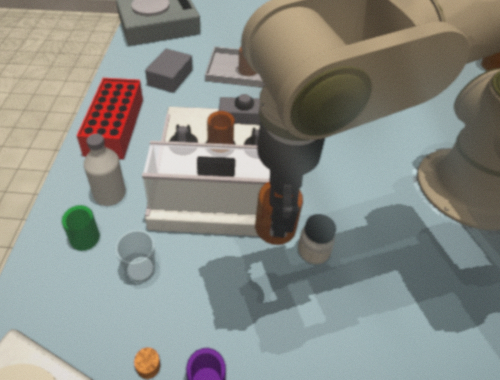

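>>> {"op": "move_arm", "data": {
  "deltas": [
    [-0.3, -2, 0, 0, 0, 0],
    [-0.3, -4, 0, 0, 0, 0],
    [-0.3, -4.6, 0, 0, 0, 0],
    [-0.3, -4.6, 0, 0, 0, 0],
    [-0.3, -4.6, 0, 0, 0, 0],
    [-0.3, -4.6, 0, 0, 0, 0],
    [-0.3, -4.6, 0, 0, 0, 0],
    [0, -3, 0, 0, 0, 0],
    [0, -1.2, 0, 0, 0, 0],
    [0, 0, 0, 0, 0, 0]
  ]
}}

```text
time_s: 29.2
eef_pos: [477.7, -28.3, 255.3]
ee_rot: [-0.001, -0.001, 1.0, 0.0]
force: [0.3, 1.1, -1.3]
grip_width: 0.689
```

>>> {"op": "move_arm", "data": {
  "deltas": [
    [0, 0, 1, 0, 0, 0],
    [0, 0, 2.5, 0, 0, 0],
    [0, 0, 2.5, 0, 0, 0],
    [0, 0, 2.5, 0, 0, 0],
    [0, 0, 1.5, 0, 0, 0],
    [0, 0, 1, 0, 0, 0],
    [0, 0, 0.5, 0, 0, 0],
    [0, 0, 0, 0, 0, 0],
    [0, 0, 0, 0, 0, 0],
    [0, 0, 0, 0, 0, 0]
  ]
}}

```text
time_s: 30.2
eef_pos: [478.3, -27.7, 141.9]
ee_rot: [0.001, -0.002, 1.0, -0.0]
force: [-0.0, -1.0, -1.3]
grip_width: 0.689
```

Run:
```python
from h import *
a=eyes.capture("side");e=ctrl.sense()["eef_pos"];print(e)
overlay(a,"side",[circ((e[0],e[1],e[2]-27.1),30),circ((e[0],e[1],e[2]+47.9),30),circ((477.3,-27.8,60),34)],280,150,160,120,5,"s16.png")
```

```text
[478.28821998 -27.70997833 141.87310562]
```

View pics/s16.png

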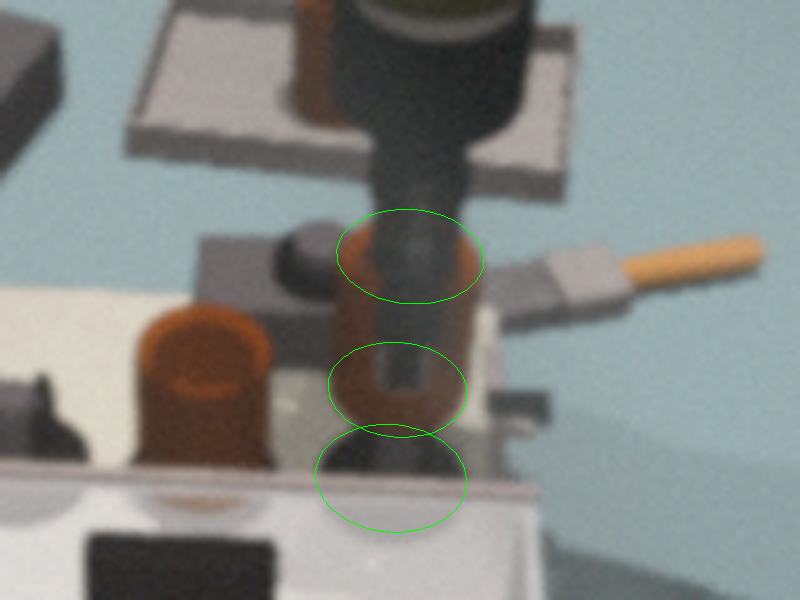

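>>> {"op": "move_arm", "data": {
  "deltas": [
    [0.1, 0, 0.5, 0, 0, 0],
    [0, 0, 0.5, 0, 0, 0],
    [0, 0, 0.5, 0, 0, 0],
    [0, 0, 0.5, 0, 0, 0],
    [0, 0, 0.5, 0, 0, 0],
    [0, 0, 0.5, 0, 0, 0],
    [0, 0, 0.3, 0, 0, 0],
    [0, 0, 0, 0, 0, 0],
    [0, 0, 0, 0, 0, 0],
    [0, 0, 0, 0, 0, 0]
  ]
}}

```text
time_s: 31.25
eef_pos: [477.0, -27.7, 108.4]
ee_rot: [0.0, -0.002, 1.0, -0.0]
force: [0.0, -0.9, -3.7]
grip_width: 0.695
```

>>> {"op": "move_arm", "data": {
  "deltas": [
    [0, 0, 0.3, 0, 0, 0],
    [0, 0, 0.3, 0, 0, 0],
    [0, 0, 0.3, 0, 0, 0],
    [0, 0, 0.3, 0, 0, 0],
    [0, 0, 0.3, 0, 0, 0],
    [0, 0, 0.2, 0, 0, 0],
    [0, 0, 0.1, 0, 0, 0],
    [0, 0, 0, 0, 0, 0],
    [0, 0, 0, 0, 0, 0],
    [0, 0, 0, 0, 0, 0]
  ]
}}

```text
time_s: 32.25
eef_pos: [477.3, -27.9, 90.5]
ee_rot: [0.0, -0.002, 1.0, -0.0]
force: [-0.1, -2.1, 5.1]
grip_width: 0.694
```

>>> {"op": "move_arm", "data": {
  "deltas": [
    [0, 0, 0.1, 0, 0, 0],
    [0, 0, 0.1, 0, 0, 0],
    [0, 0, 0.1, 0, 0, 0],
    [0, 0, 0.1, 0, 0, 0],
    [0, 0, 0.05, 0, 0, 0],
    [0, 0, 0, 0, 0, 0],
    [0, 0, 0, 0, 0, 0],
    [0, 0, 0, 0, 0, 0],
    [0, 0, 0, 0, 0, 0],
    [0, 0, 0, 0, 0, 0]
  ]
}}

```text
time_s: 33.25
eef_pos: [477.4, -27.9, 87.1]
ee_rot: [0.001, -0.002, 1.0, -0.0]
force: [-6.4, -2.8, 18.2]
grip_width: 0.694
```

>>> {"op": "move_arm", "data": {
  "deltas": [
    [0, 0, 0.1, 0, 0, 0],
    [0, 0, 0, 0, 0, 0],
    [0, 0, 0, 0, 0, 0],
    [0, 0, 0, 0, 0, 0],
    [0, 0, 0, 0, 0, 0],
    [0, 0, 0, 0, 0, 0],
    [0, 0, 0, 0, 0, 0],
    [0, 0, 0, 0, 0, 0],
    [0, 0, 0, 0, 0, 0],
    [0, 0, -0.1, 0, 0, 0]
  ]
}}

```text
time_s: 34.25
eef_pos: [477.3, -27.9, 87.1]
ee_rot: [0.001, -0.002, 1.0, -0.0]
force: [-2.2, -3.7, 8.4]
grip_width: 0.686
```

>>> {"op": "move_arm", "data": {
  "deltas": [
    [0, 0, -0.1, 0, 0, 0],
    [0, 0, 0, 0, 0, 0],
    [0, 0, 0, 0, 0, 0],
    [0, 0, 0, 0, 0, 0],
    [0, 0, 0, 0, 0, 0],
    [0, 0, 0, 0, 0, 0],
    [0, 0, 0, 0, 0, 0],
    [0, 0, 0, 0, 0, 0],
    [0, 0, 0, 0, 0, 0],
    [0, 0, 0, 0, 0, 0]
  ],
  "grip": 8.5
}}

```text
time_s: 35.25
eef_pos: [477.0, -27.7, 86.8]
ee_rot: [0.0, -0.002, 1.0, -0.0]
force: [-0.1, 0.3, -0.9]
grip_width: 0.993
```

>>> {"op": "move_arm", "data": {
  "deltas": [
    [0, 0, -1, 0, 0, 0],
    [0, 0, -2, 0, 0, 0],
    [0, 0, -3, 0, 0, 0],
    [0, 0, -4, 0, 0, 0],
    [0, 0, -4, 0, 0, 0],
    [0, 0, -2, 0, 0, 0],
    [0, 4.5, -0.5, 0, 0, 0],
    [0, 4.8, -0.5, 0, 0, 0],
    [0, 4.8, 0, 0, 0, 0],
    [0, 4.8, 0, 0, 0, 0]
  ]
}}

```text
time_s: 36.25
eef_pos: [475.9, 163.1, 257.9]
ee_rot: [0.001, -0.002, 1.0, 0.0]
force: [1.1, -1.3, -1.0]
grip_width: 0.997
```

>>> {"op": "move_arm", "data": {
  "deltas": [
    [0, 4.8, 0, 0, 0, 0],
    [0, 4, 0, 0, 0, 0],
    [0, 3, 0, 0, 0, 0],
    [0, 2, 0, 0, 0, 0],
    [0, 0, 0, 0, 0, 0],
    [0, 0, 0, 0, 0, 0],
    [0, 0, 0, 0, 0, 0],
    [0, 0, 0, 0, 0, 0],
    [0, 0, 0, 0, 0, 0],
    [0, 0, 0, 0, 0, 0]
  ],
  "grip": 0
}}

```text
time_s: 37.25
eef_pos: [475.9, 298.9, 256.9]
ee_rot: [0.0, -0.002, 1.0, 0.0]
force: [0.3, 0.3, 0.5]
grip_width: -0.004
```

Run:
```python
from h import *
a=eyes.capture("side");b=eyes.capture("top");cv2.imwrite("pics/side17.png",a);cv2.imwrite("pics/top17.png",b)
cs=[]
for x,y in [(477.3,-27.8),(562,-25.3)]: cs+=[circ((x,y,60),30),circ((x,y,135),30)]
overlay(a,"side",cs,240,180,160,120,5,"s17.png");overlay(b,"top",cs,240,190,160,120,5,"t17.png")
```

```text
(no output)
```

View pics/s17.png

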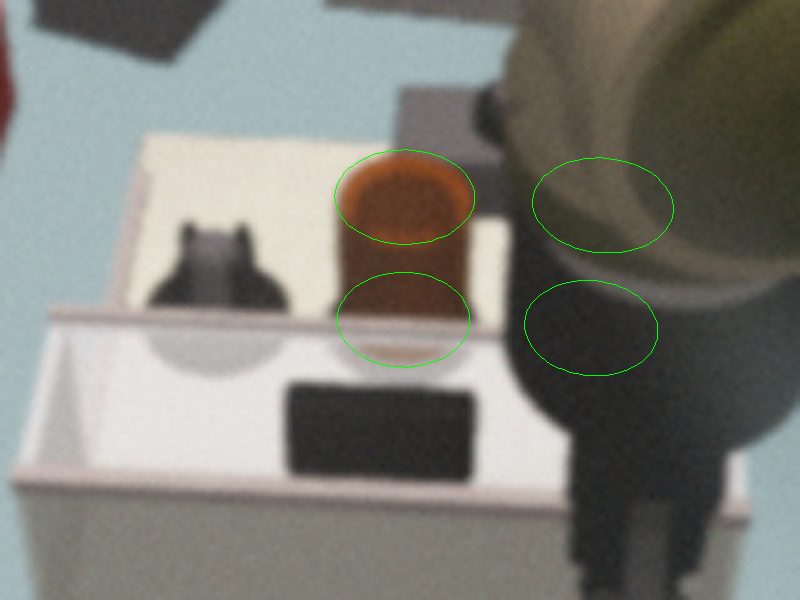

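View pics/t17.png

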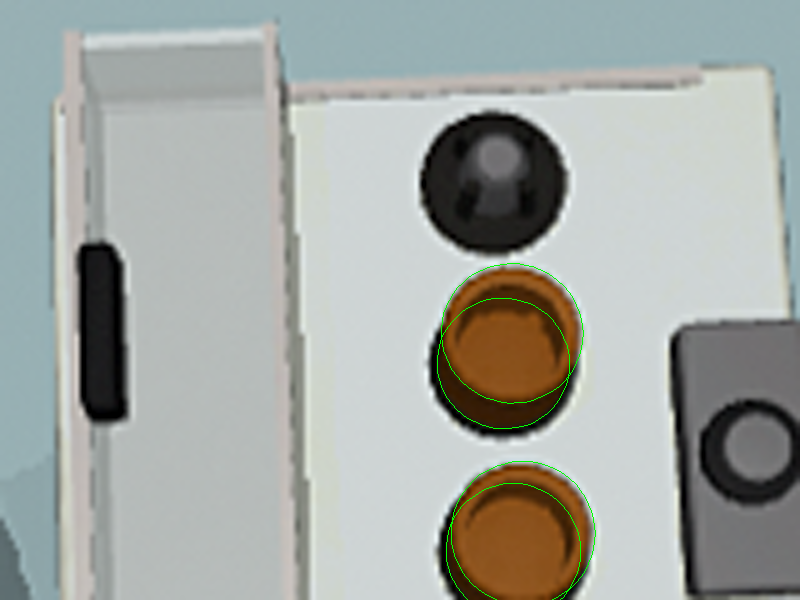

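Run:
```python
from h import *
b=cv2.imread("pics/top17.png");a=cv2.imread("pics/side17.png")
cv2.imwrite("pics/m17.png",cv2.resize(np.hstack([a,b]),(800,300)))
# grip geometry guess
ex=np.array([np.cos(.0297),np.sin(.0297)]);ey=np.array([-ex[1],ex[0]])
O=np.array([562,-25.3])
cs=[]
for z in (152,192):
    c=O+ey*150
    cs.append(np.array([[*(c+sx*35*ex+sy*8*ey),z] for sx,sy in [(1,1),(1,-1),(-1,-1),(-1,1),(1,1)]]))
overlay(a,"side",cs,240,180,160,120,5,"s18.png");overlay(b,"top",cs,240,190,160,120,5,"t18.png")
print(O+ey*150)
x=cv2.imread("pics/s18.png");y=cv2.imread("pics/t18.png")
cv2.imwrite("pics/m18.png",np.hstack([x[200:600,0:400],y[100:500,0:400]]))
```

```text
[557.54565492 124.63384811]
```

View pics/m17.png

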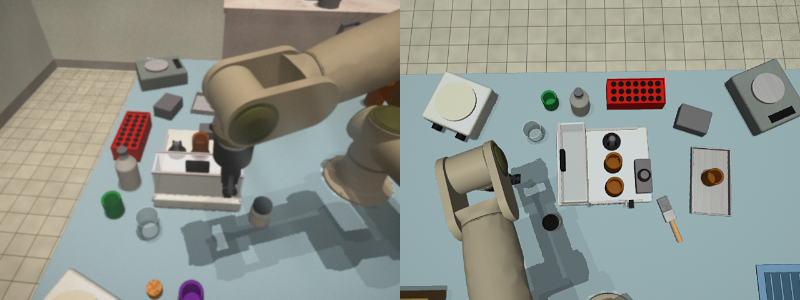

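View pics/m18.png

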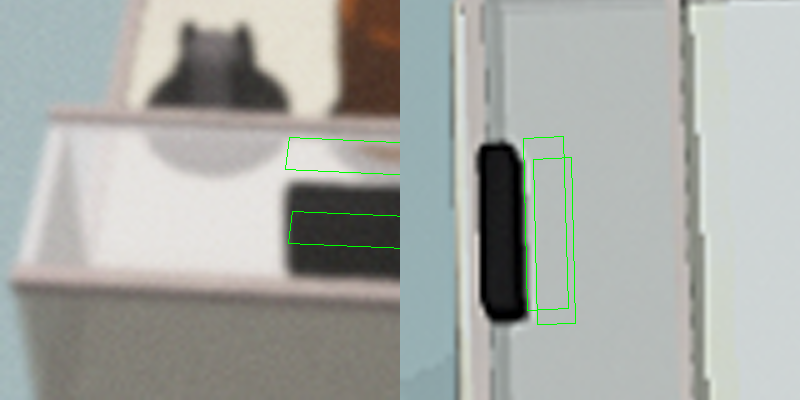

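Run:
```python
from h import *
np.set_printoptions(precision=1,suppress=True)
print(tri((316-.4,266.2-.4),(260.4-.4,256.4-.4)))
a=cv2.imread("pics/side17.png");b=cv2.imread("pics/top17.png")
ex=np.array([np.cos(.0297),np.sin(.0297)]);ey=np.array([-ex[1],ex[0]])
def f(q):
    out=[]
    for z in (152,192):
        out.append(np.array([[*(q+sx*35*ex+sy*8*ey),z] for sx,sy in [(1,1),(1,-1),(-1,-1),(-1,1),(1,1)]]))
    return out
for q in ([557,143],):
    cs=f(np.array(q))
    overlay(a,"side",cs,280,230,80,60,5,"x.png");overlay(b,"top",cs,240,220,80,60,5,"y.png")
    cv2.imwrite("pics/m19.png",np.hstack([cv2.imread("pics/x.png"),cv2.imread("pics/y.png")]))
```

```text
(array([557.1, 144. , 173.7]), array([-0.1, -0. , -0. ,  0.1]))
```

View pics/m19.png

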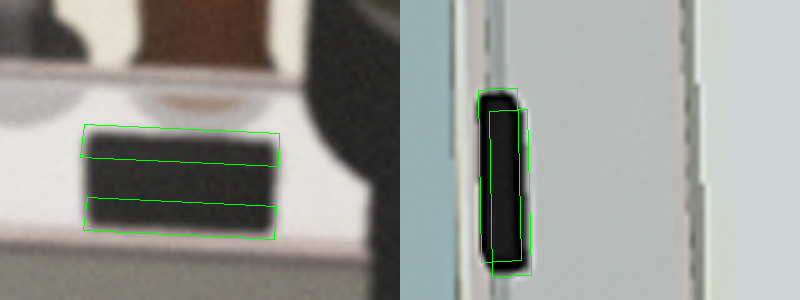

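>>> {"op": "move_arm", "data": {
  "deltas": [
    [-2, -2.6, 0, 0, 0, 0],
    [-2.1, -2.7, 0, 0, 0, 0],
    [-2, -2.7, 0, 0, 0, 0],
    [-2, -2.7, 0, 0, 0, 0],
    [0, 0, 0, 0, 0, 0],
    [0, 0, 2, 0, 0, 0],
    [0, 0, 3, 0, 0, 0],
    [0, 0, 2.5, 0, 0, 0],
    [0, 0, 1.7, 0, 0, 0],
    [0, 0, 0, 0, 0, 0]
  ]
}}

```text
time_s: 38.35
eef_pos: [555.8, 193.0, 162.6]
ee_rot: [-0.002, -0.002, 1.0, -0.0]
force: [0.4, 0.4, 0.1]
grip_width: 0.001
```

Run:
```python
from h import *
a=eyes.capture("side");b=eyes.capture("top");print(ctrl.sense()["eef_pos"])
cv2.imwrite("pics/m20.png",cv2.resize(np.hstack([a[150:330,200:440],b[130:310,200:440]]),(800,300)))
```

```text
[557.22479034 193.04310232 165.56030277]
```

View pics/m20.png

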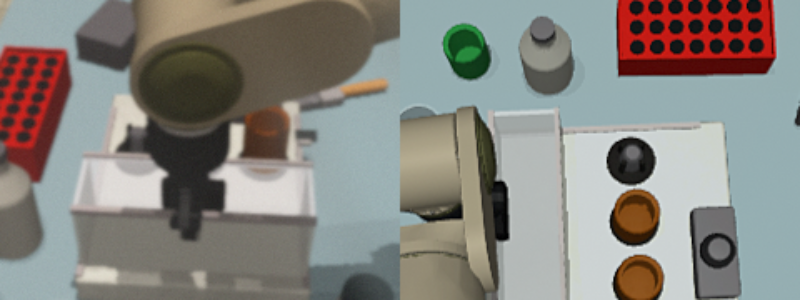

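Fingers stand behind the grip, clear of the roof. Push gently.

>>> {"op": "move_arm", "data": {
  "deltas": [
    [0, -1, 0, 0, 0, 0],
    [0, -0.8, 0, 0, 0, 0],
    [0, -0.5, 0, 0, 0, 0],
    [0, -0.5, 0, 0, 0, 0],
    [0, -0.5, 0, 0, 0, 0],
    [0, -0.5, 0, 0, 0, 0],
    [0, -0.5, 0, 0, 0, 0],
    [0, -0.5, 0, 0, 0, 0],
    [0, -0.5, 0, 0, 0, 0],
    [0, -0.5, 0, 0, 0, 0]
  ]
}}

```text
time_s: 39.45
eef_pos: [557.4, 134.3, 164.7]
ee_rot: [-0.0, -0.002, 1.0, 0.0]
force: [1.3, 1.6, 0.1]
grip_width: 0.005
```

Run:
```python
from h import *
a=eyes.capture("side");b=eyes.capture("top");s=ctrl.sense();print(s["eef_pos"],s["force"])
cv2.imwrite("pics/m21.png",cv2.resize(np.hstack([a[150:330,200:440],b[130:310,200:440]]),(800,300)))
```

```text
[557.2338348  133.84153702 164.63147566] [ 0.14681552 -0.01046884 -0.41329713]
```

View pics/m21.png

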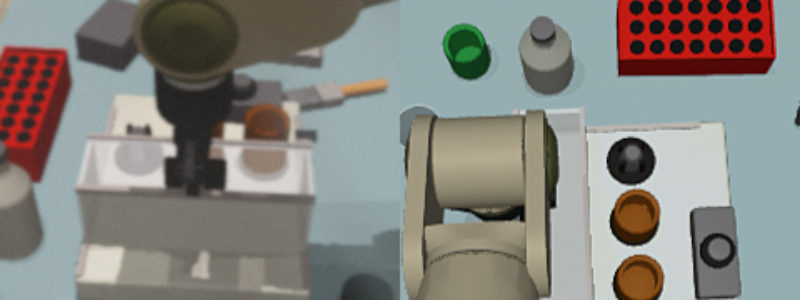

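>>> {"op": "move_arm", "data": {
  "deltas": [
    [-0.05, -0.8, 0, 0, 0, 0],
    [-0.05, -1, 0, 0, 0, 0],
    [-0.05, -1, 0, 0, 0, 0],
    [-0.05, -1, 0, 0, 0, 0],
    [-0.05, -1, 0, 0, 0, 0],
    [-0.05, -1, 0, 0, 0, 0],
    [0, -1, 0, 0, 0, 0],
    [0, -1, 0, 0, 0, 0],
    [0, -0.7, 0, 0, 0, 0],
    [0, -0.5, 0, 0, 0, 0]
  ]
}}

```text
time_s: 40.55
eef_pos: [561.0, 43.9, 165.0]
ee_rot: [0.0, -0.002, 1.0, -0.0]
force: [1.2, 2.8, 0.6]
grip_width: 0.004
```

Run:
```python
from h import *
a=eyes.capture("side");b=eyes.capture("top");s=ctrl.sense();print(s["eef_pos"],s["force"])
cv2.imwrite("pics/m22.png",cv2.resize(np.hstack([a[150:330,200:440],b[130:310,200:440]]),(800,300)))
```

```text
[560.76275252  43.86895475 164.86297829] [-0.52547084 -0.21484164  0.36863707]
```

View pics/m22.png

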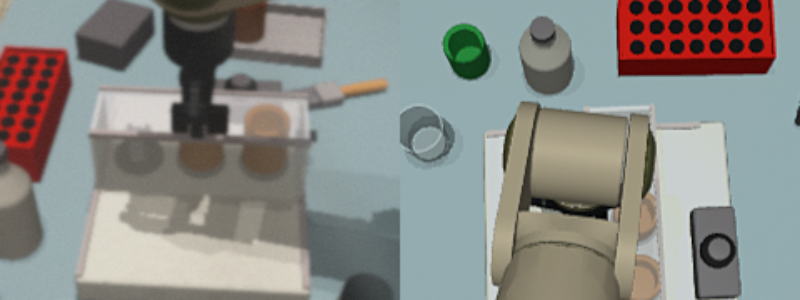

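>>> {"op": "move_arm", "data": {
  "deltas": [
    [-0.02, -0.3, 0, 0, 0, 0],
    [-0.02, -0.3, 0, 0, 0, 0],
    [-0.02, -0.3, 0, 0, 0, 0],
    [0, -0.3, 0, 0, 0, 0],
    [0, -0.3, 0, 0, 0, 0],
    [0, -0.3, 0, 0, 0, 0],
    [0, -0.2, 0, 0, 0, 0],
    [0, -0.2, 0, 0, 0, 0],
    [0, 0, 0, 0, 0, 0],
    [0, 0, 0, 0, 0, 0]
  ]
}}

```text
time_s: 41.65
eef_pos: [561.3, 25.7, 164.9]
ee_rot: [0.0, -0.002, 1.0, 0.003]
force: [0.7, 18.4, 1.3]
grip_width: 0.002
```

>>> {"op": "move_arm", "data": {
  "deltas": [
    [0, -0.2, 0, 0, 0, 0],
    [0, -0.2, 0, 0, 0, 0],
    [0, -0.2, 0, 0, 0, 0],
    [0, 0, 0, 0, 0, 0],
    [0, 0, 0, 0, 0, 0],
    [0, 0, 0, 0, 0, 0],
    [0, 0, 0, 0, 0, 0],
    [0, 0, 0, 0, 0, 0],
    [0, 0, 0, 0, 0, 0],
    [0, 0, 0, 0, 0, 0]
  ]
}}

```text
time_s: 42.65
eef_pos: [561.3, 25.3, 165.0]
ee_rot: [0.0, -0.003, 1.0, 0.008]
force: [3.4, 48.8, 4.1]
grip_width: -0.0
```

Run:
```python
from h import *
a=eyes.capture("side");b=eyes.capture("top");s=ctrl.sense();print(s["eef_pos"],s["force"])
cv2.imwrite("pics/m23.png",cv2.resize(np.hstack([a[150:330,200:440],b[130:310,200:440]]),(800,300)))
```

```text
[561.2777729   25.29171672 164.98336361] [ 2.46448035 47.93763756  3.02819392]
```

View pics/m23.png

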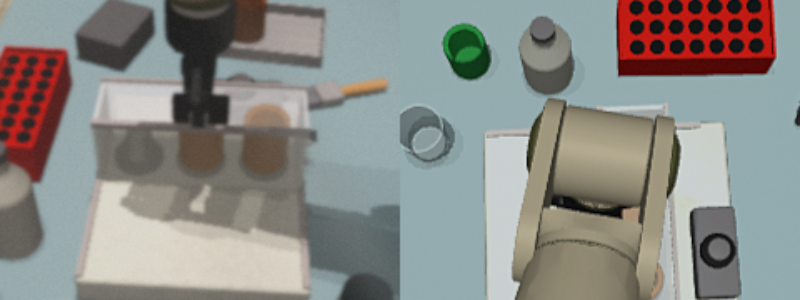

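>>> {"op": "move_arm", "data": {
  "deltas": [
    [0, 0.5, 0, 0, 0, 0],
    [0, 0.5, 0, 0, 0, 0],
    [0, 1, 0, 0, 0, 0],
    [0, 2, 0, 0, 0, 0],
    [0, 0, -3, 0, 0, 0],
    [0, 2, -4, 0, 0, 0],
    [0, 4, 0, 0, 0, 0],
    [0, 4, 0, 0, 0, 0],
    [0, 4, 0, 0, 0, 0],
    [0, 4, 0, 0, 0, 0]
  ]
}}

```text
time_s: 43.75
eef_pos: [560.6, 238.0, 234.9]
ee_rot: [0.0, -0.001, 1.0, -0.0]
force: [0.6, -0.7, -0.1]
grip_width: 0.001
```

Run:
```python
from h import *
a=eyes.capture("side");b=eyes.capture("top");s=ctrl.sense();print(s["eef_pos"],s["force"])
cv2.imwrite("pics/side24.png",a);cv2.imwrite("pics/top24.png",b)
ex=np.array([np.cos(.0297),np.sin(.0297)]);ey=np.array([-ex[1],ex[0]])
def f(q):
    return [np.array([[*(q+sx*35*ex+sy*8*ey),z] for sx,sy in [(1,1),(1,-1),(-1,-1),(-1,1),(1,1)]]) for z in (152,192)]
cs=f(np.array([557,143])-150*ey)
overlay(a,"side",cs,240,160,160,120,5,"s24.png");overlay(b,"top",cs,260,190,160,120,5,"t24.png")
```

```text
[559.94015231 240.46835484 234.45980547] [-1.22972345 -0.27099714 -1.29325599]
```

View pics/s24.png

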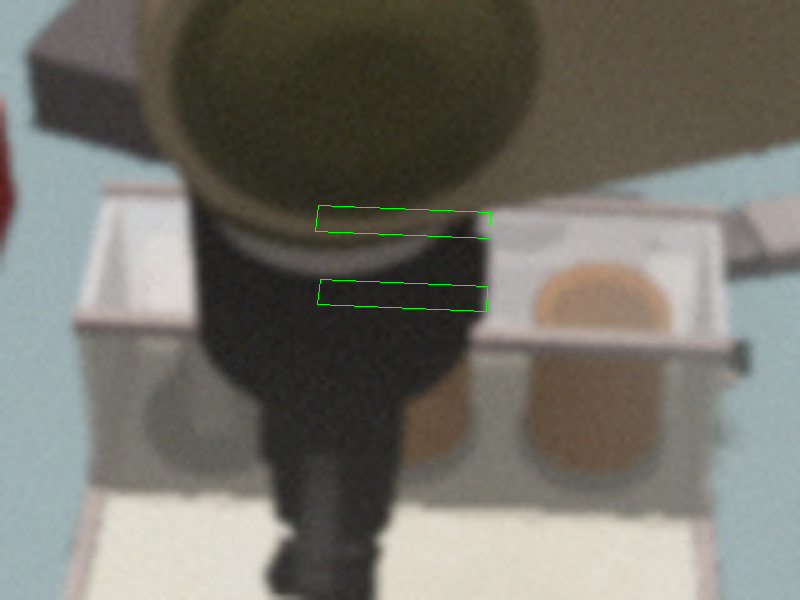

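View pics/t24.png

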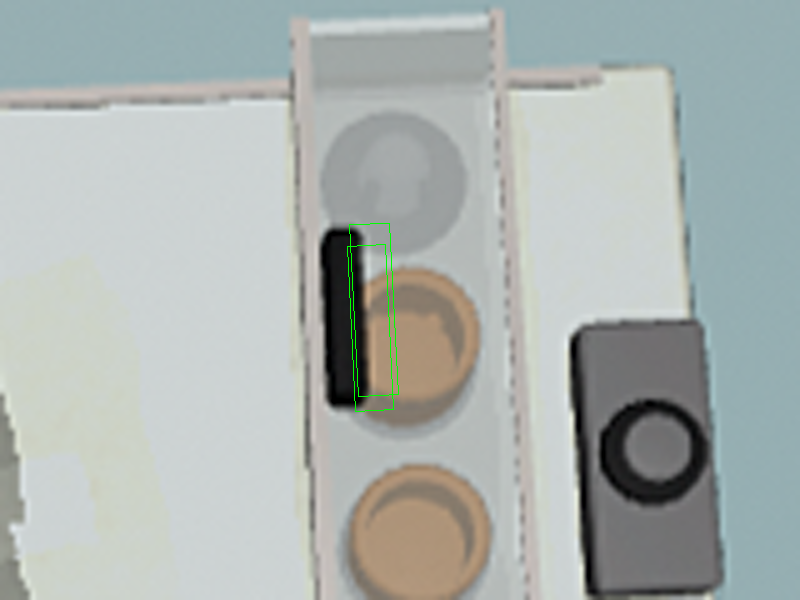

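Run:
```python
from h import *
ex=np.array([np.cos(.0297),np.sin(.0297)]);ey=np.array([-ex[1],ex[0]]);O=np.array([562,-25.3])
def rect(q,z,h=45): return np.array([[*(O+sx*134*ex+(q+sy*h)*ey),z] for sx,sy in [(1,1),(1,-1),(-1,-1),(-1,1),(1,1)]])
b=cv2.imread("pics/top24.png");b0=cv2.imread("pics/top17.png");a=cv2.imread("pics/side24.png")
overlay(b,"top",[rect(0,152),rect(0,52)],250,180,160,160,5,"x.png")
overlay(b0,"top",[rect(150,152)],250-20,180,160,160,5,"y.png")
cv2.imwrite("pics/m25.png",cv2.resize(np.hstack([cv2.imread("pics/x.png")[:,0:500],cv2.imread("pics/y.png")[:,0:500]]),None,fx=.75,fy=.75))
overlay(a,"side",[rect(0,152),rect(0,50)],240,160,160,120,5,"s25.png")
```

```text
(no output)
```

View pics/m25.png

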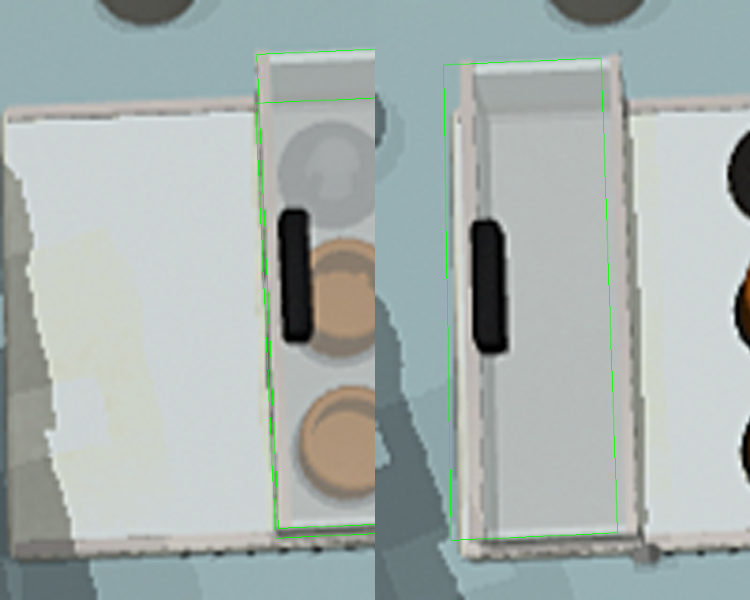

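View pics/s25.png

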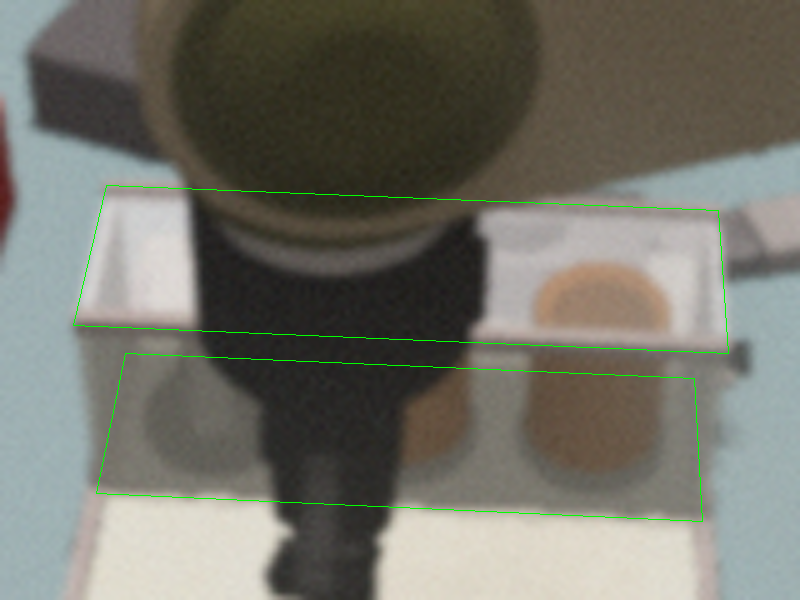

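Run:
```python
from h import *
np.set_printoptions(precision=1,suppress=True)
print(tri((344.3,198.1),(391.5,279.4)))
b=cv2.imread("pics/top24.png");a=cv2.imread("pics/side0.png")
crop(a,310,180,80,60,8,"s26.png");crop(b,365,245,60,60,8,"t26.png")
x=cv2.imread("pics/s26.png");y=cv2.imread("pics/t26.png");
cv2.imwrite("pics/m26.png",np.hstack([x[:480,:400],y[:480,:400]]))
```

```text
(array([ 514.6, -132.1,  107.7]), array([-0., -0., -0.,  0.]))
```

View pics/m26.png

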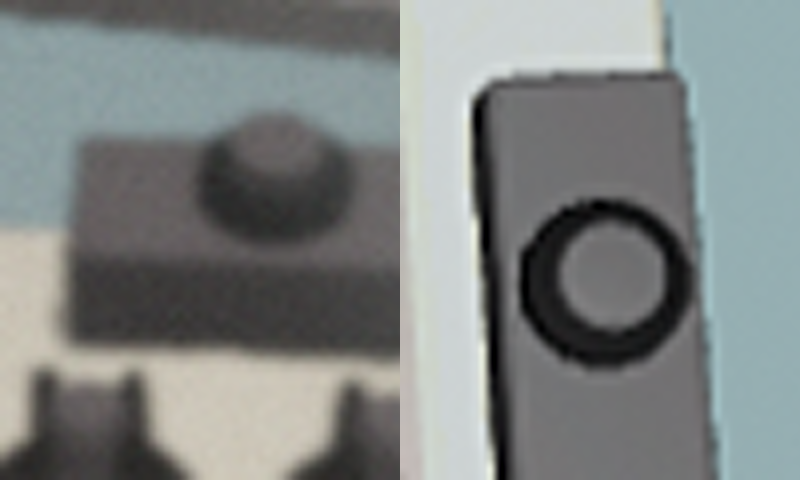

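>>> {"op": "move_arm", "data": {
  "deltas": [
    [0.5, -2.4, -0.5, 0, 0, 0],
    [0.5, -4.4, 0, 0, 0, 0],
    [0.5, -4.4, 0, 0, 0, 0],
    [0.5, -4.4, 0, 0, 0, 0],
    [0.5, -4.4, 0, 0, 0, 0],
    [0.5, -4.4, 0, 0, 0, 0],
    [0.5, -4.4, 0, 0, 0, 0],
    [0.5, -4.4, 0, 0, 0, 0],
    [0.5, -2.8, 0, 0, 0, 0],
    [0, -1.2, 0, 0, 0, 0]
  ]
}}

```text
time_s: 44.85
eef_pos: [516.2, -138.4, 239.7]
ee_rot: [-0.0, 0.0, 1.0, -0.0]
force: [-0.5, 0.7, -0.1]
grip_width: -0.001
```

>>> {"op": "move_arm", "data": {
  "deltas": [
    [0, 0, 0, 0, 0, 0],
    [0, 0, 2, 0, 0, 0],
    [0, 0, 2.5, 0, 0, 0],
    [0, 0, 2.5, 0, 0, 0],
    [0, 0, 2, 0, 0, 0],
    [0, 0, 1, 0, 0, 0],
    [0, 0, 0.5, 0, 0, 0],
    [0, 0, 0, 0, 0, 0],
    [0, 0, 0, 0, 0, 0],
    [0, 0, 0, 0, 0, 0]
  ]
}}

```text
time_s: 45.85
eef_pos: [517.4, -135.6, 135.6]
ee_rot: [0.001, -0.002, 1.0, -0.0]
force: [-0.4, -0.4, 0.4]
grip_width: -0.003
```

Run:
```python
from h import *
a=eyes.capture("side");b=eyes.capture("top");s=ctrl.sense();print(s["eef_pos"],s["force"])
crop(a,290,140,100,75,8,"s27.png")
cv2.imwrite("pics/side27.png",a);cv2.imwrite("pics/top27.png",b)
```

```text
[ 517.19862061 -135.61093886  135.36674223] [ 0.47661852 -0.08590001  0.25656557]
```

View pics/s27.png

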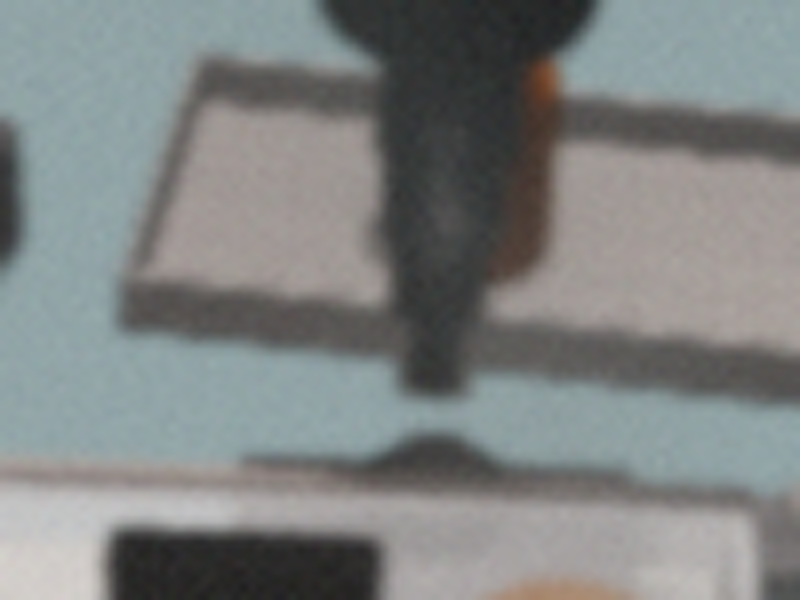

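>>> {"op": "move_arm", "data": {
  "deltas": [
    [0.05, 0.35, 0.3, 0, 0, 0],
    [0, 0, 0.3, 0, 0, 0],
    [0, 0, 0.3, 0, 0, 0],
    [0, 0, 0.3, 0, 0, 0],
    [0, 0, 0.3, 0, 0, 0],
    [0, 0, 0.3, 0, 0, 0],
    [0, 0, 0.3, 0, 0, 0],
    [0, 0, 0.3, 0, 0, 0],
    [0, 0, 0, 0, 0, 0],
    [0, 0, 0, 0, 0, 0]
  ]
}}

```text
time_s: 46.95
eef_pos: [516.5, -132.1, 110.9]
ee_rot: [-0.0, -0.002, 1.0, -0.0]
force: [-0.3, 0.3, 2.3]
grip_width: 0.001
```

>>> {"op": "move_arm", "data": {
  "deltas": [
    [0, 0, 0.2, 0, 0, 0],
    [0, 0, 0.2, 0, 0, 0],
    [0, 0, 0.1, 0, 0, 0],
    [0, 0, 0.1, 0, 0, 0],
    [0, 0, 0, 0, 0, 0],
    [0, 0, 0, 0, 0, 0],
    [0, 0, 0, 0, 0, 0],
    [0, 0, 0, 0, 0, 0],
    [0, 0, 0, 0, 0, 0],
    [0, 0, 0, 0, 0, 0]
  ]
}}

```text
time_s: 47.95
eef_pos: [516.6, -132.1, 105.9]
ee_rot: [0.0, -0.002, 1.0, -0.0]
force: [-5.2, 1.4, 14.1]
grip_width: 0.003
```

>>> {"op": "move_arm", "data": {
  "deltas": [
    [0, 0, 0.1, 0, 0, 0],
    [0, 0, 0, 0, 0, 0],
    [0, 0, 0, 0, 0, 0],
    [0, 0, 0, 0, 0, 0],
    [0, 0, 0, 0, 0, 0],
    [0, 0, 0, 0, 0, 0],
    [0, 0, 0, 0, 0, 0],
    [0, 0, 0, 0, 0, 0],
    [0, 0, 0, 0, 0, 0],
    [0, 0, 0, 0, 0, 0]
  ]
}}

```text
time_s: 48.95
eef_pos: [516.7, -132.1, 105.8]
ee_rot: [0.001, -0.002, 1.0, -0.0]
force: [-8.0, 2.4, 20.3]
grip_width: 0.002
```

Run:
```python
from h import *
a=eyes.capture("side");crop(a,290,140,100,75,8,"s28.png")
```

```text
(no output)
```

View pics/s28.png

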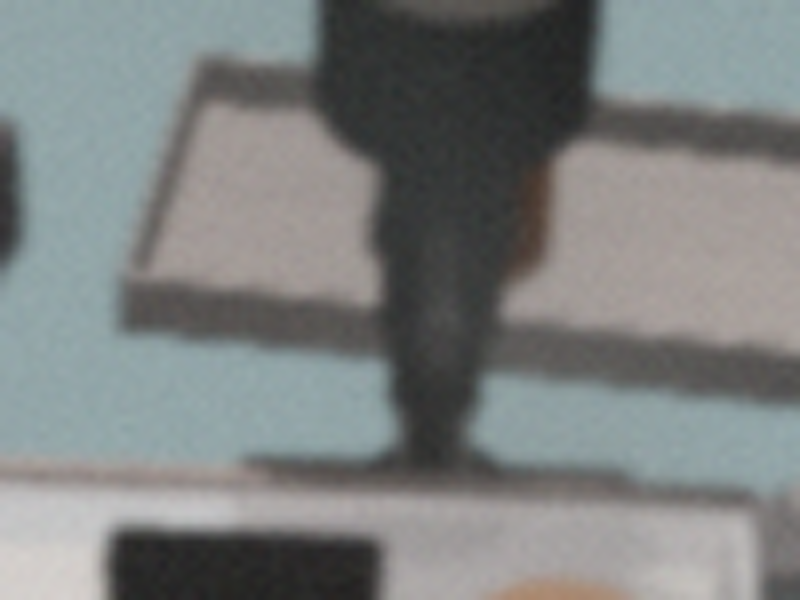

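>>> {"op": "move_arm", "data": {
  "deltas": [
    [0, 0, -0.1, 0, 0, 0],
    [0, 0, -0.1, 0, 0, 0],
    [0, 0, -0.1, 0, 0, 0],
    [0, 0, 0, 0, 0, 0],
    [0, 0, 0, 0, 0, 0],
    [0, 0, 0, 0, 0, 0],
    [0, 0, 0, 0, 0, 0],
    [0, 0, 0, 0, 0, 0],
    [0, 0, 0, 0, 0, 0],
    [0, 0, 0, 0, 0, 0]
  ]
}}

```text
time_s: 50.0
eef_pos: [516.5, -132.1, 106.8]
ee_rot: [0.0, -0.002, 1.0, -0.0]
force: [-1.0, 0.2, 3.8]
grip_width: 0.003
```

>>> {"op": "move_arm", "data": {
  "deltas": [
    [0, 0, -0.1, 0, 0, 0],
    [0, 0, -0.1, 0, 0, 0],
    [0, 0, 0, 0, 0, 0],
    [0, 0, 0, 0, 0, 0],
    [0, 0, 0, 0, 0, 0],
    [0, 0, 0, 0, 0, 0],
    [0, 0, 0, 0, 0, 0],
    [0, 0, 0, 0, 0, 0],
    [0, 0, 0, 0, 0, 0],
    [0, 0, 0, 0, 0, 0]
  ]
}}

```text
time_s: 51.0
eef_pos: [516.5, -132.1, 108.8]
ee_rot: [0.0, -0.002, 1.0, -0.0]
force: [0.9, -1.4, 3.1]
grip_width: 0.001
```

>>> {"op": "move_arm", "data": {
  "deltas": [
    [0, 0, -0.1, 0, 0, 0],
    [0, 0, -0.1, 0, 0, 0],
    [0, 0, 0, 0, 0, 0],
    [0, 0, 0, 0, 0, 0],
    [0, 0, 0, 0, 0, 0],
    [0, 0, 0, 0, 0, 0],
    [0, 0, 0, 0, 0, 0],
    [0, 0, 0, 0, 0, 0],
    [0, 0, 0, 0, 0, 0],
    [0, 0, 0, 0, 0, 0]
  ]
}}

```text
time_s: 52.0
eef_pos: [516.4, -132.0, 110.8]
ee_rot: [-0.0, -0.002, 1.0, 0.0]
force: [1.0, -1.1, 1.9]
grip_width: -0.001
```

>>> {"op": "move_arm", "data": {
  "deltas": [
    [0, 0, -0.1, 0, 0, 0],
    [0, 0, -0.1, 0, 0, 0],
    [0, 0, 0, 0, 0, 0],
    [0, 0, 0, 0, 0, 0],
    [0, 0, 0, 0, 0, 0],
    [0, 0, 0, 0, 0, 0],
    [0, 0, 0, 0, 0, 0],
    [0, 0, 0, 0, 0, 0],
    [0, 0, 0, 0, 0, 0],
    [0, 0, 0, 0, 0, 0]
  ]
}}

```text
time_s: 53.0
eef_pos: [516.5, -132.0, 112.8]
ee_rot: [0.0, -0.002, 1.0, -0.0]
force: [-0.1, -0.2, -0.3]
grip_width: 0.001
```

>>> {"op": "move_arm", "data": {
  "deltas": [
    [0, 0, -1, 0, 0, 0],
    [0, 0, -3, 0, 0, 0],
    [0, 0, -4, 0, 0, 0],
    [0, 0, -4, 0, 0, 0],
    [2, -3, 0, 0, 0, 0],
    [4, -2, 0, 0, 0, 0],
    [4, -2, 0, 0, 0, 0],
    [4, -2, 0, 0, 0, 0],
    [0, 0, 0, 0, 0, 0],
    [0, 0, 0, 0, 0, 0]
  ]
}}

```text
time_s: 54.0
eef_pos: [376.7, -222.9, 233.7]
ee_rot: [0.001, -0.001, 1.0, -0.0]
force: [-0.8, 0.7, 0.1]
grip_width: 0.001
```

Run:
```python
from h import *
a=eyes.capture("side");b=eyes.capture("top");s=ctrl.sense();print(s["eef_pos"],s["force"])
cv2.imwrite("pics/m29.png",cv2.resize(np.hstack([a,b]),(800,300)))
ex=np.array([np.cos(.0297),np.sin(.0297)]);ey=np.array([-ex[1],ex[0]]);O=np.array([562,-25.3])
def rect(q,z,h=45): return np.array([[*(O+sx*134*ex+(q+sy*h)*ey),z] for sx,sy in [(1,1),(1,-1),(-1,-1),(-1,1),(1,1)]])
cs=[rect(0,152)]
overlay(a,"side",cs,230,130,200,150,4,"s29.png");overlay(b,"top",cs,250,180,200,150,4,"t29.png")
```

```text
[ 377.52804563 -222.25719156  233.20811029] [ 0.73277359  0.93923257 -0.09434472]
```

View pics/m29.png

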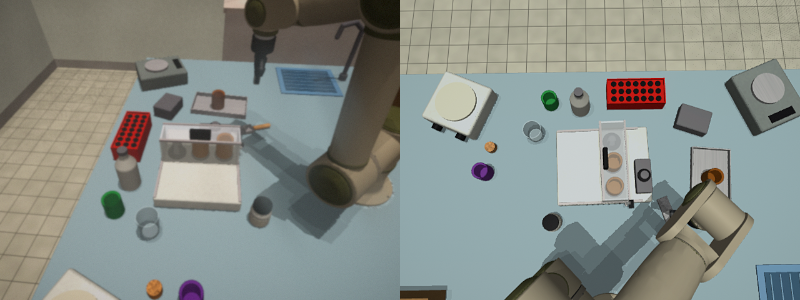

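View pics/s29.png

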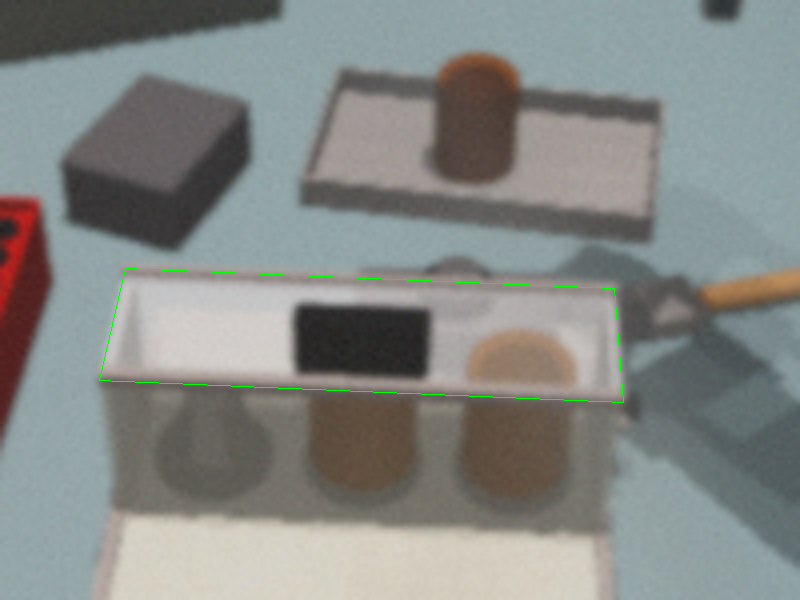

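View pics/t29.png

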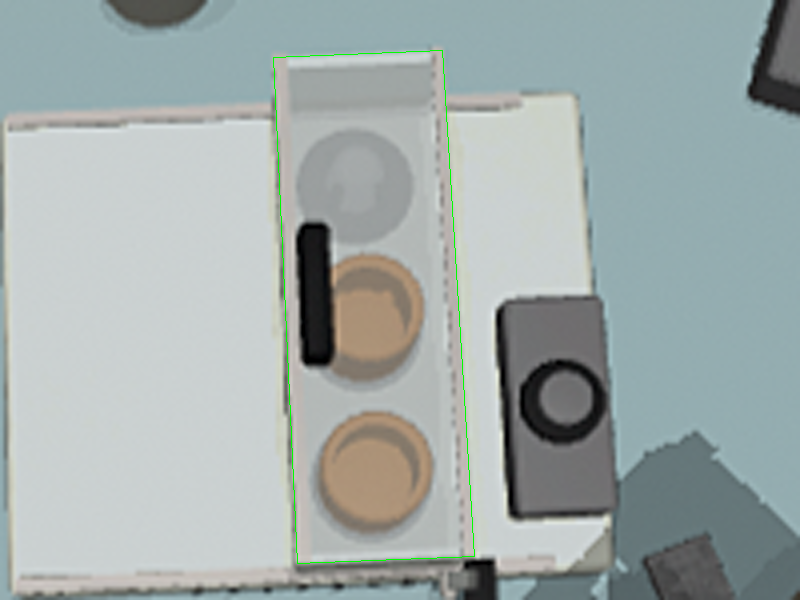

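```bash
python3 -c "
from rig import order
print(order.finish_job())"
```

```text
the job is handed in; nothing more can be done
None
```

The changeover is done and handed in at about 54 s, well under the 210 s limit.

- **Dry tumbler:** there was only one, on nozzle2. I pulled it off and stood it mouth down in the tray. It is upright there in the last side and top pictures.
- **Washed tumblers:** there were two, both amber. I pressed one onto nozzle1 and the other onto nozzle0. Both came to a hard stop at the fully home height, at 32 N on nozzle1 and at least 18 N on nozzle0. The pictures agree with the fully home position.
- **Hood:** it stopped solidly while I pushed, and the last pictures match the shut position to within a pixel or two. I judged the click from that position, not from a reading of the catch.
- **Start button:** I pressed it after the hood was shut. It went about 6 mm to a hard stop, and the spring force fell to zero as I let it go.
- **Other things:** nothing else looked moved in the last pictures. The purple and green look-alikes were left alone, and the robot is touching nothing.

**Checks that disagreed:**
- **Hood start:** the hood was about 140 mm open at the start, not 150 mm. It met its stop sooner than I had worked out, and the fingers pushed on the grip with 48 N for a moment before I backed off. The 40 N rule names the arm and the gripper's body. I pushed with the closed fingers, but I cannot tell how that will be judged.
- **Tumbler heights:** my first hand-read heights for the washed tumblers came out about 16 mm too low. Fitting the outlines in both views gave 75.7 mm, which agrees with the stated 75 mm.

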